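# Put the bakery's colour-coded rolling pins away on their V-cradles

## Task

Put the three rolling pins away: lay each one in the V-cradle of the same colour as the bands on its ends, centred and properly down in both Vs, setting it down gently and not dropping it. Once the heavy marble pin (red bands) is lying in its cradle, chock it so it cannot roll: set the green wedge squarely in the middle of that cradle's front ledge, its thin end slid in under the pin from the front and close up against it. Leave the little bowl, the ring cutter and the brass weight where they stand.

Things in the scene. Friction and masses are not known exactly. Their poses are not given: they have to be found in the camera images.
- pin_red: Short straight rolling pin, a plain cylinder of white-grey marble, about 0.5 kg, with red bands round both ends. 38 mm diameter, 160 mm long; it lies on the bench at the start and can roll. Origin at its middle, on its axis; its own y axis runs along the pin (x and z turn with it as it rolls).
- pin_blue: Short straight rolling pin, a plain cylinder of pale beech wood, about 0.14 kg, with blue bands round both ends. 38 mm diameter, 160 mm long; it lies on the bench at the start and can roll. Origin at its middle, on its axis; its own y axis runs along the pin (x and z turn with it as it rolls).
- pin_yellow: Short straight rolling pin, a plain cylinder of dark walnut wood, about 0.15 kg, with yellow bands round both ends. 38 mm diameter, 160 mm long; it lies on the bench at the start and can roll. Origin at its middle, on its axis; its own y axis runs along the pin (x and z turn with it as it rolls).
- cradle_red: Red V-cradle, fixed: base plate 110 (x) by 120 (y) by 10 mm, two V supports 16 mm thick at y = -42 and +42 mm, 37 mm high. Origin: centre of the plate's underside, z up. A seated pin lies along y, its axis at x = +20, z = 40 mm. Vs high at the rear (+x), low in front; the bare front of the plate (x -55 to 0 mm, top z = 10 mm) is the ledge, facing the robot.
- cradle_blue: Blue V-cradle, fixed: base plate 110 (x) by 120 (y) by 10 mm, two V supports 16 mm thick at y = -42 and +42 mm, 37 mm high. Origin: centre of the plate's underside, z up. A seated pin lies along y, its axis at x = +20, z = 40 mm. Vs high at the rear (+x), low in front; the bare front of the plate (x -55 to 0 mm, top z = 10 mm) is the ledge, facing the robot.
- cradle_yellow: Yellow V-cradle, fixed: base plate 110 (x) by 120 (y) by 10 mm, two V supports 16 mm thick at y = -42 and +42 mm, 37 mm high. Origin: centre of the plate's underside, z up. A seated pin lies along y, its axis at x = +20, z = 40 mm. Vs high at the rear (+x), low in front; the bare front of the plate (x -55 to 0 mm, top z = 10 mm) is the ledge, facing the robot.
- chock: Loose green plastic wedge, 60 g, 46 (x) by 36 (y) by 32 mm high: block from x = -26 to -6 mm, then a 45 degree slope to a 6 mm blunt toe at x = +20. Origin on the underside. Grip its parallel sides (along y), best near x = -15. On a ledge, x along the cradle's, its slope touches a seated pin with its origin at cradle x = -3, z = 10 mm; the toe then lies under the pin: slide it in from the front.
- ramekin: Bystander: small white ceramic bowl, 46 mm across, 35 mm high, standing loose among the things. Origin at the centre of its underside.
- cutter: Bystander: copper ring pastry cutter, 46 mm across, 36 mm high, standing loose. Origin at the centre of its underside.
- weight: Bystander: small brass scale weight with a knob, 42 mm across, 42 mm high, standing loose. Origin at the centre of its underside.
There are look-alikes about, which are no part of the job. Leave any pink look-alike of the pin_blue alone.

How it is judged (in metres and radians):
On the way, in this order (a step that is already met when the one before it is completed fails the run):
1. the marble pin lies released in the red cradle (x of pin_red in the frame of cradle_red between 0.012 and 0.028 m and y of pin_red in the frame of cradle_red between -0.015 and 0.015 m and z of pin_red in the frame of cradle_red between 0.035 and 0.045 m and angle between the y axis of pin_red and the y axis of cradle_red, either way round below 0.1 rad and linear speed of pin_red below 0.02 m/s and contact force between the fingers and pin_red below 0.1 N), for 0.2 s.
2. then the wedge stands released on the red cradle's ledge, close up against the pin (all of step 1 and x of chock in the frame of cradle_red between -0.014 and 0.004 m and y of chock in the frame of cradle_red between -0.015 and 0.015 m and z of chock in the frame of cradle_red between 0.006 and 0.014 m and angle between the x axis of chock and the x axis of cradle_red, either way round below 0.2 rad and angle between chock's own z axis and vertical below 0.1 rad and linear speed of chock below 0.02 m/s and contact force between the fingers and chock below 0.1 N), for 0.2 s.
At the end, for the whole second after the job is handed in: Each pin rests released in the cradle of its colour: within 15 mm lengthwise, 8 mm sideways, 5 mm in height, 0.1 rad of seated. The wedge rests flat and released on the red cradle's ledge, toe under the pin, at most 11 mm short of it, within 15 mm of the middle, square within 0.2 rad (all of step 2 and x of pin_blue in the frame of cradle_blue between 0.012 and 0.028 m and y of pin_blue in the frame of cradle_blue between -0.015 and 0.015 m and z of pin_blue in the frame of cradle_blue between 0.035 and 0.045 m and angle between the y axis of pin_blue and the y axis of cradle_blue, either way round below 0.1 rad and linear speed of each of pin_blue, pin_yellow below 0.02 m/s and contact force between the fingers and pin_blue below 0.1 N and x of pin_yellow in the frame of cradle_yellow between 0.012 and 0.028 m and y of pin_yellow in the frame of cradle_yellow between -0.015 and 0.015 m and z of pin_yellow in the frame of cradle_yellow between 0.035 and 0.045 m and angle between the y axis of pin_yellow and the y axis of cradle_yellow, either way round below 0.1 rad and contact force between the fingers and pin_yellow below 0.1 N); the robot touches nothing.
It fails at once if the ramekin is shifted by more than 25 mm or tipped (distance of ramekin from where it was at the start of the episode above 0.025 m or angle between ramekin's own z axis and vertical above 0.5 rad).
It fails at once if the cutter is shifted by more than 25 mm or tipped (distance of cutter from where it was at the start of the episode above 0.025 m or angle between cutter's own z axis and vertical above 0.5 rad).
It fails at once if the weight is shifted by more than 25 mm or tipped (distance of weight from where it was at the start of the episode above 0.025 m or angle between weight's own z axis and vertical above 0.5 rad).
It fails at once if a pin is dropped or flung: it moves at over 0.5 m/s (a fall of over 13 mm) while not held ((contact force between the fingers and pin_red below 0.1 N and linear speed of pin_red above 0.5 m/s) or (contact force between the fingers and pin_blue below 0.1 N and linear speed of pin_blue above 0.5 m/s) or (contact force between the fingers and pin_yellow below 0.1 N and linear speed of pin_yellow above 0.5 m/s)).
It also fails if it takes over 102 s, if anything falls off the work surface, if the arm or the gripper's body presses on something with over 40 N, if the wrist force passes 120 N, or if a joint passes its speed limit or range.

## Robot

A 6-joint arm with a two-finger parallel gripper is mounted at the origin on the work surface. World frame = base frame: x ahead of the robot, y to its left, z up, the work surface at z = 0. Lengths are in m, angles in degrees, forces in N, time in s.
With the tool pointing down it reaches from about 0.325 to 0.75 m from the base axis. Payload 7.6 kg.
Tool frame: the origin (TCP) lies between the finger pads; the fingertips stand 17 mm ahead of it and the grasp point (between the pads) lies 2 mm behind it; z points along the fingers, y is the direction in which the jaws open and shut (so a half turn about z gives the same grasp; the last joint's range is limited). The gripper opens to 85 mm and grips with 20 to 120 N. Pads are 22 mm wide; open, the fingers measure 114 mm over their backs; the gripper's body (76 mm by 85 mm) begins 54 mm behind the grasp point. The pads swing forward as they close: fully open they stand 13 mm farther back than shut.
Start: joints at [60.888, 2.991, 80.254, -0, 96.75, -4.028], TCP at [0.223, 0.476, 0.248] pointing down, gripper open.
Joint ranges: [-166.34, 166.34], [-52.06, 124.39], [6.96, 135.62], [-60.46, 240.46], [14.63, 156.25], [-167.68, 167.68]. Speed limits (degrees/s): [147.25, 147.25, 172.46, 180, 180, 180].

## Interface

Orientations are given as [roll, pitch, yaw] about the fixed x, y, z axes, in that order (R = Rz(yaw) Ry(pitch) Rx(roll)).
In Python, from cell import monitor, cams, finish_job gives the robot as it stands.
- The arm moves only by the tool send_rows, never from a script. Its argument "motion" is a list of rows, each an object with "travel": the shift along the tool's x, y, z in m, a list of three; "delta_rot": the turn, a rotation vector about the tool's x, y, z in rad, a list of three; "gripper": the gripper's target within -1 to 1 (fully open at 1, half-way at 0, shut at -1). A call has 1 to 10 rows; each row is the pose to reach, as a shift and turn from the pose commanded when the call began, along the tool's axes at that moment; what a row does not reach only later rows make up. A row lasts 1/8 s, in which the tool goes at most 62.5 mm and 10.7 degrees, less where a joint would pass 70% of its speed; a pose out of reach is approached as far as the arm can. A call with a gripper value outside its range is refused whole. The fingers move at their own pace and stop on an object; "squeeze" is the grip in N (left out, the last holds). Time passes only in rows, so rows that repeat a pose let the fingers close. It gives the time, the measured TCP pose, the force and the opening at its end, in the units of the state.
- monitor.state(): the state, without advancing time (a new reading comes with each control period).
- cams.grab_frame(name): name is "side" or "top" or "wrist"; returns a dict with "img" (480x640x3 uint8, blue, green, red), "fov_y" (degrees; the focal length in pixels is half the picture's height over the tangent of half this angle, whatever the lens; pixels are square), "cx", "cy" (the principal point, pixels), "T" (4x4, takes a point from camera to world coordinates); the wrist camera has in their place "mount" (4x4, takes a point from camera to tool coordinates, whose origin is the TCP and whose axes are the flange's). Camera axes: x right, y up, looking along -z (the intrinsics and any distortion apply to the point x, -y, -z); pixel columns grow to the right and rows downward; lengths in m; the calibration is good to about 2 mm. A picture is of the moment at which its call begins: read the wrist's pose just before it. There is no depth.
- finish_job(): hands the job in, once; it reports no verdict.
The state is a dict: "t": time; "joint_pos": joint angles; "joint_velocities": joint speeds; "effort": joint torques, N m; "eef_pos": TCP position; "ee_rot": TCP orientation; "wrist_force": force on the tool from outside, world axes, zero at the start; "ft_torque": the same for the moment, N m; "opening": opening from 0.0 (shut) to 1.0 (fully open).
Only numpy, scipy, OpenCV 4.12 (cv2) and the standard library are available. Lean on these libraries where they do the work, as an engineer would, in place of code of your own. Each camera call takes 0.05 s, during which the arm holds its last target.

## Working session

There is one attempt and no reset: what is moved stays moved. The work goes in short steps, Python scripts to look and compute and a tool call to move; the robot and the scene stay as the last step left them, time stands still between calls to the robot, and variables do not carry over. Pictures are saved under pics/ and viewed, and the job is handed in when it is done.

Besides the shell and the picture viewer there is one more tool, called after "Call:" as name(argument=value, ...), one argument or row to a line, values as JSON. send_rows: Moves the arm, as the interface text tells. Its arguments: {"type":"object","properties":{"motion":{"type":"array"},"squeeze":{"type":"number"}},"required":["motion"]}

```bash
ls; mkdir -p pics; python3 - <<'E'
from cell import monitor,cams
import cv2
print(monitor.state())
for n in ["side","top","wrist"]:
    f=cams.grab_frame(n); cv2.imwrite(f"pics/{n}0.png",f["img"])
    print(n,{k:v for k,v in f.items() if k!="img"})
E
```

```text
pics
{'t': 0.0, 'joint_pos': array([ 6.08887512e+01,  3.02703888e+00,  8.03141214e+01, -9.15269147e-04,
        9.67485103e+01, -4.02741618e+00]), 'joint_velocities': array([ 0.01712094, -0.05997982,  0.04673375,  0.06585383,  0.00943495,
        0.0252467 ]), 'effort': array([-1.57189530e-03, -3.81684065e+01, -3.60174608e+01, -1.82210092e-04,
        6.47013119e-03,  3.77457093e-05]), 'eef_pos': array([0.22241524, 0.47525499, 0.24746433]), 'ee_rot': array([-1.79910487e+02, -5.39105243e-03,  1.54916056e+02]), 'wrist_force': array([ 0.41966188, -0.39757612, -0.22938406]), 'ft_torque': array([ 0.00605841, -0.04041621,  0.00899786]), 'opening': 0.9991088626488046}
side {'fov_y': 53.33656992708454, 'cx': 323.45895070121014, 'cy': 235.28849899009563, 'T': array([[ 0.99347465,  0.03445182, -0.10872533,  0.38558877],
       [-0.11114694,  0.50627868, -0.85517732, -0.86727395],
       [ 0.0255829 ,  0.86168148,  0.50680425,  0.55473728],
       [ 0.        ,  0.        ,  0.        ,  1.        ]])}
top {'fov_y': 42.216865390540676, 'cx': 329.9648630994703, 'cy': 238.1595635743844, 'T': array([[-9.69164565e-03,  9.83102074e-01, -1.82801491e-01,
         2.59596407e-01],
       [-9.99937371e-01, -1.05514067e-02, -3.73121228e-03,
        -1.23199239e-03],
       [-5.59697541e-03,  1.82753881e-01,  9.83142763e-01,
         1.27286889e+00],
       [ 0.00000000e+00,  0.00000000e+00,  0.00000000e+00,
         1.00000000e+00]])}
wrist {'fov_y': 67.60947688642273, 'cx': 317.4367499799184, 'cy': 242.02095073359973, 'mount': array([[-1.44430947e-04,  9.65651906e-01,  2.59839134e-01,
         6.58371816e-02],
       [ 9.99999851e-01,  2.76138100e-04, -4.70377018e-04,
         3.77771515e-04],
       [-5.25971949e-04,  2.59839028e-01, -9.65651802e-01,
        -1.25968937e-01],
       [ 0.00000000e+00,  0.00000000e+00,  0.00000000e+00,
         1.00000000e+00]])}
```

View pics/top0.png

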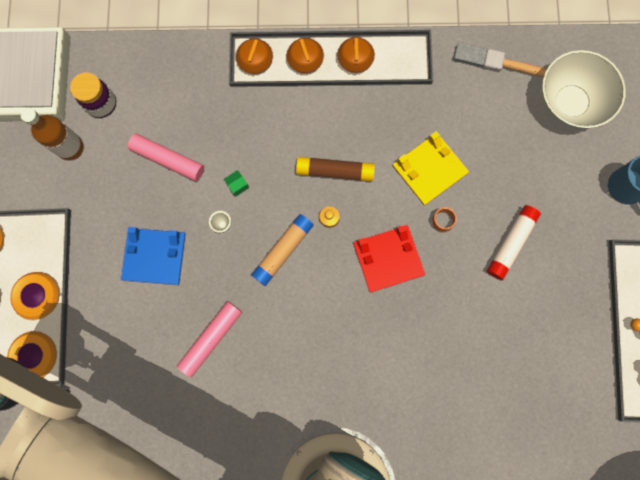

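View pics/side0.png

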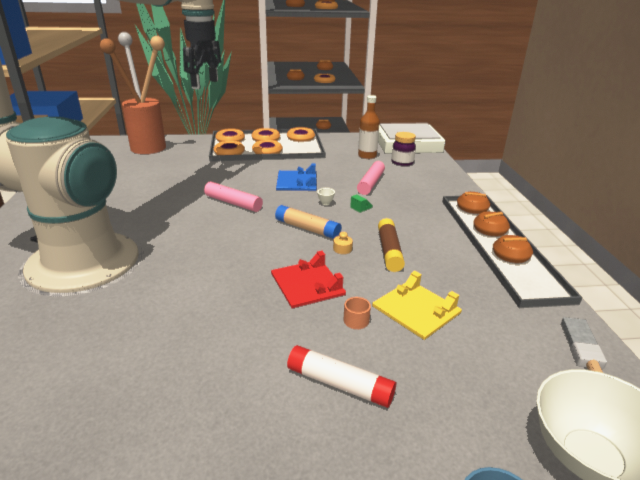

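View pics/wrist0.png

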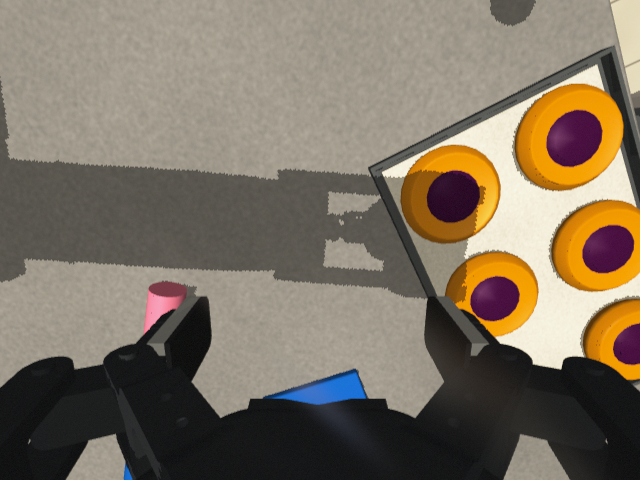

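The top view shows:
- Red-banded marble pin at (514,242), blue-banded beech pin at (283,250) and yellow-banded walnut pin at (335,169).
- Two plain pink look-alikes at (165,157) and (209,339).
- Chock at (236,183).
- Cradles: blue (153,256), red (389,258), yellow (431,168).
- Bystanders: ramekin (220,222), weight (329,216), cutter (444,218).

Next I'll measure them.

```bash
cat > h.py <<'E'
import numpy as np, cv2
from scipy.spatial.transform import Rotation as R
from cell import monitor,cams
def pose():
    s=monitor.state(); T=np.eye(4); T[:3,:3]=R.from_euler('xyz',s['ee_rot'],degrees=True).as_matrix(); T[:3,3]=s['eef_pos']; return T
def grab(n,save=None):
    P=pose(); f=cams.grab_frame(n)
    f['W']=P@f['mount'] if 'mount' in f else f['T']
    if save: cv2.imwrite('pics/'+save,f['img'])
    return f
def cast(f,uv,z):
    uv=np.atleast_2d(np.asarray(uv,float)); F=240/np.tan(np.radians(f['fov_y']/2))
    d=np.stack([(uv[:,0]-f['cx'])/F,-(uv[:,1]-f['cy'])/F,-np.ones(len(uv))],1)@f['W'][:3,:3].T
    o=f['W'][:3,3]; return (o+d*((z-o[2])/d[:,2])[:,None])[:,:2]
def proj(f,X):
    X=np.atleast_2d(np.asarray(X,float)); F=240/np.tan(np.radians(f['fov_y']/2))
    p=(X-f['W'][:3,3])@f['W'][:3,:3]; return np.stack([f['cx']-F*p[:,0]/p[:,2],f['cy']+F*p[:,1]/p[:,2]],1)
RNG={'red':[((0,150,90),(6,255,255)),((174,150,90),(180,255,255))],'blue':[((102,120,60),(122,255,255))],
 'yellow':[((24,150,100),(34,255,255))],'green':[((50,100,40),(85,255,255))]}
def blobs(img,c,amin=60):
    h=cv2.cvtColor(img,cv2.COLOR_BGR2HSV); m=np.zeros(h.shape[:2],np.uint8)
    for a,b in RNG[c]: m|=cv2.inRange(h,np.array(a),np.array(b))
    m=cv2.morphologyEx(m,cv2.MORPH_CLOSE,np.ones((3,3),np.uint8))
    n,l,st,ce=cv2.connectedComponentsWithStats(m)
    return [(st[i,4],ce[i],(l==i).astype(np.uint8)) for i in range(1,n) if st[i,4]>=amin]
E
python3 - <<'E'
from h import *
for n in ['top','side']:
    f=grab(n)
    for c in RNG:
        for a,ce,m in blobs(f['img'],c):
            print(n,c,a,ce.round(1),'z.019',cast(f,ce,.019)[0].round(4))
E
```

```text
top red 195 [530.7 212.4] z.019 [ 0.5423 -0.4112]
top red 3079 [388.6 258.2] z.019 [ 0.45   -0.1155]
top red 259 [497.4 269.8] z.019 [ 0.4238 -0.3356]
top blue 187 [303.2 222.8] z.019 [0.5254 0.0583]
top blue 3036 [152.9 255.8] z.019 [0.4599 0.3658]
top blue 202 [261.4 275.4] z.019 [0.4174 0.1435]
top yellow 2807 [430.3 168.2] z.019 [ 0.6395 -0.208 ]
top yellow 146 [302.4 164.6] z.019 [0.6503 0.0598]
top yellow 147 [367.5 170.7] z.019 [ 0.6354 -0.0765]
top yellow 73 [331.6 220.3] z.019 [ 5.302e-01 -3.000e-04]
top green 337 [236.1 182.6] z.019 [0.6128 0.1983]
side red 2415 [308.6 281.5] z.019 [ 0.4531 -0.1331]
side red 352 [296.5 358.1] z.019 [ 0.4177 -0.3303]
side red 531 [383.  391.3] z.019 [ 0.5366 -0.4059]
side blue 887 [16.1 26.8] z.019 [-1.4881  3.3052]
side blue 1225 [ 55.4 103.9] z.019 [-0.442  1.124]
side blue 106 [ 14.6 104.2] z.019 [-0.5926  1.1228]
side blue 790 [297.1 179.2] z.019 [0.4618 0.3443]
side blue 115 [280.3 212. ] z.019 [0.4093 0.1532]
side blue 217 [331.7 228.8] z.019 [0.5225 0.0643]
side yellow 84 [393.7 253.6] z.019 [ 0.6389 -0.0482]
side yellow 2464 [417.4 306.6] z.019 [ 0.6396 -0.2233]
side green 239 [359.5 203.1] z.019 [0.6086 0.1891]
```

```bash
python3 - <<'E'
from h import *
f=grab('top')
for c in ['red','blue','yellow']:
    a,ce,m=max(blobs(f['img'],c),key=lambda b:b[0])
    k,_=cv2.findContours(m,cv2.RETR_EXTERNAL,cv2.CHAIN_APPROX_NONE); k=max(k,key=len)
    p=cast(f,k[:,0],.010).astype(np.float32)
    ap=cv2.approxPolyDP((p*1000).reshape(-1,1,2),8,True)[:,0]
    print(c,ap.round(0).tolist(), cv2.minAreaRect(p*1000))
for nm,b in [('red',((530.7,212.4),(497.4,269.8))),('blue',((303.2,222.8),(261.4,275.4))),('yellow',((302.4,164.6),(367.5,170.7)))]:
    w=cast(f,np.array(b),.019);d=w[0]-w[1];print(nm,w.mean(0).round(4),np.degrees(np.arctan2(d[1],d[0])).round(1),np.linalg.norm(d))
crop=cv2.resize(f['img'][120:300,340:480],None,fx=4,fy=3.3,interpolation=cv2.INTER_CUBIC); cv2.imwrite('pics/c1.png',crop)
crop=cv2.resize(f['img'][140:300,110:270],None,fx=3.7,fy=3.7,interpolation=cv2.INTER_CUBIC); cv2.imwrite('pics/c2.png',crop)
E
```

```text
red [[520.0, -154.0], [486.0, -46.0], [384.0, -77.0], [418.0, -188.0]] ((452.65228271484375, -116.02925872802734), (111.70384979248047, 119.40963745117188), 17.254680633544922)
blue [[522.0, 421.0], [414.0, 432.0], [403.0, 317.0], [509.0, 306.0]] ((462.6706848144531, 368.2674255371094), (119.41490936279297, 110.70880889892578), 84.68032836914062)
yellow [[722.0, -225.0], [716.0, -214.0], [693.0, -219.0], [705.0, -203.0], [654.0, -133.0], [565.0, -193.0], [635.0, -288.0]] ((644.1435546875, -208.86325073242188), (111.47344970703125, 119.50879669189453), 36.13597106933594)
red [ 0.4831 -0.3734] -32.5 0.1406304879855929
blue [0.4714 0.1009] -38.2 0.13763507060646493
yellow [ 0.6429 -0.0083] 83.8 0.13706122579072338
```

View pics/c1.png

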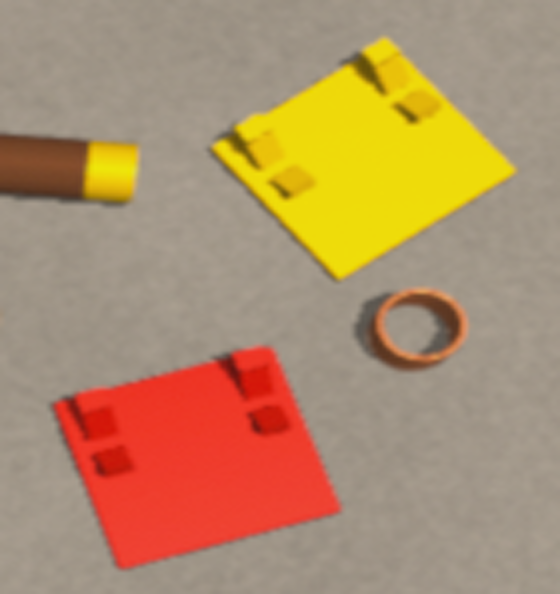

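View pics/c2.png

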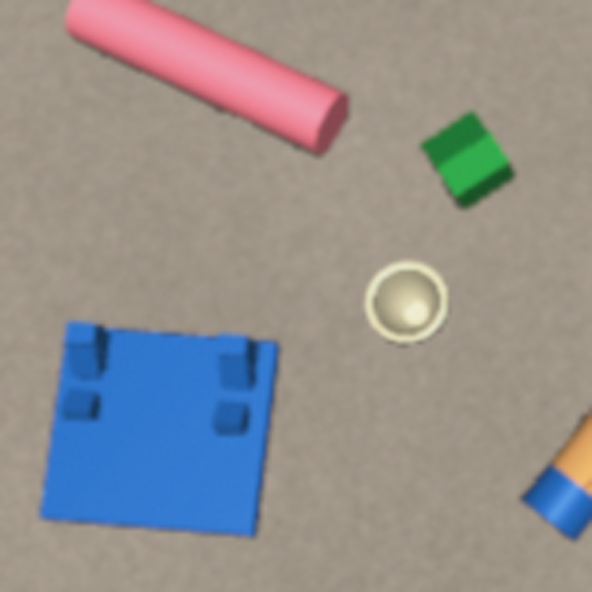

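```bash
cat >> h.py <<'E'
def plan(xyz,yaw):
    """travel & rotvec in current tool axes to reach TCP xyz, pointing down, yaw deg"""
    P=pose(); D=R.from_euler('xyz',[180,0,yaw],degrees=True).as_matrix()
    t=P[:3,:3].T@(np.array(xyz)-P[:3,3]); r=R.from_matrix(P[:3,:3].T@D).as_rotvec()
    print('at',P[:3,3].round(4),monitor.state()['ee_rot'].round(2),'t',monitor.state()['t']); print('travel',t.round(4).tolist(),'rot',r.round(3).tolist()); return t,r
E
python3 - <<'E'
from h import *
f=grab('wrist'); P=pose()
for z in (0,.019): print(proj(f,[[P[0,3],P[1,3],z]]))
for dx in (-.1,.1,.2): 
    g=P[:3,3]+P[:3,0]*dx; g[2]=0; print(dx,proj(f,[g]))
plan([.40,.20,.27],151); 
plan([.48,-.373,.25],147.5)
f=grab('top')
# bystanders
hsv=cv2.cvtColor(f['img'],cv2.COLOR_BGR2HSV)
for n,p,z in [('ramekin',(220,222),.035),('cutter',(444,218),.036),('weight',(329.5,216),.02)]: print(n,cast(f,[p],z))
E
```

```text
[[317.03768783 210.22265899]]
[[317.01813667 213.51732879]]
-0.1 [[317.07071772 297.88939049]]
0.1 [[316.99978661 109.6266315 ]]
0.2 [[316.95585063  -6.98666747]]
at [0.2225 0.4754 0.2481] [-179.98    0.    154.91] t 0.35
travel [-0.2775, -0.1742, -0.0218] rot [-0.0, 0.0, 0.068]
at [0.2225 0.4754 0.2481] [-179.98    0.    154.91] t 0.35
travel [-0.5929, -0.6593, -0.0017] rot [-0.0, 0.0, 0.129]
ramekin [[0.52564628 0.22714495]]
cutter [[ 0.52878526 -0.2288497 ]]
weight [[0.53906639 0.00403132]]
```

Call:
send_rows(
  motion=[
    {"travel": [-0.2775,-0.1742,-0.0018],"delta_rot": [0,0,0.068],"gripper": 1},
    {"travel": [-0.2775,-0.1742,-0.0018],"delta_rot": [0,0,0.068],"gripper": 1},
    {"travel": [-0.2775,-0.1742,-0.0018],"delta_rot": [0,0,0.068],"gripper": 1},
    {"travel": [-0.2775,-0.1742,-0.0018],"delta_rot": [0,0,0.068],"gripper": 1},
    {"travel": [-0.2775,-0.1742,-0.0018],"delta_rot": [0,0,0.068],"gripper": 1},
    {"travel": [-0.593,-0.659,-0.0018],"delta_rot": [0,0,0.129],"gripper": 1},
    {"travel": [-0.593,-0.659,-0.0018],"delta_rot": [0,0,0.129],"gripper": 1},
    {"travel": [-0.593,-0.659,-0.0018],"delta_rot": [0,0,0.129],"gripper": 1},
    {"travel": [-0.593,-0.659,-0.0018],"delta_rot": [0,0,0.129],"gripper": 1},
    {"travel": [-0.593,-0.659,-0.0018],"delta_rot": [0,0,0.129],"gripper": 1},
  ],
)

```text
t: 1.65
eef_pos: [0.4384, -0.0983, 0.2504]
ee_rot: [180.0, 0.1, 147.5]
wrist_force: [1.2, 1.0, 0.5]
opening: 0.997
```

```bash
python3 - <<'E'
from h import *
f=grab('wrist','w1.png'); plan([.483,-.373,.25],147.5)
f=grab('top','t1.png')
E
```

```text
at [ 0.4384 -0.1045  0.2498] [-1.7983e+02  1.1000e-01  1.4717e+02] t 1.7
travel [-0.183, -0.2015, 0.0008] rot [-0.003, 0.002, -0.006]
```

View pics/w1.png

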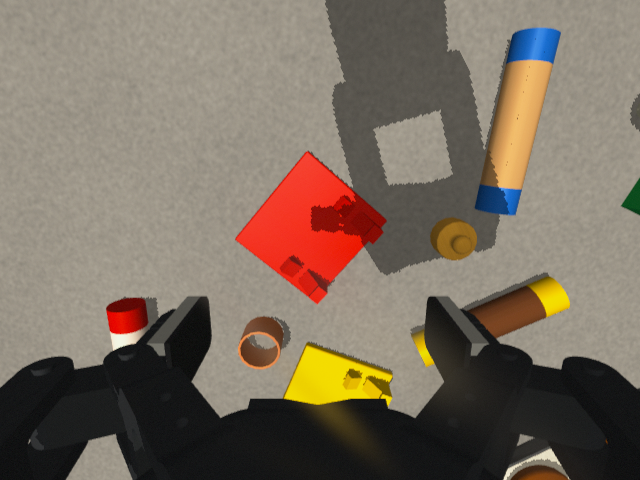

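The wrist view shows the red cradle around (310,228) and the cutter at (261,342). The blue-banded pin is at (518,120), and the red pin's end is at (128,315). I'll move on over the red pin.

Call:
send_rows(
  motion=[
    {"travel": [-0.183,-0.2,0.02],"delta_rot": [0,0,0],"gripper": 1},
    {"travel": [-0.183,-0.2,0.04],"delta_rot": [0,0,0],"gripper": 1},
    {"travel": [-0.183,-0.2,0.06],"delta_rot": [0,0,0],"gripper": 1},
    {"travel": [-0.183,-0.2,0.06],"delta_rot": [0,0,0],"gripper": 1},
    {"travel": [-0.183,-0.2,0.06],"delta_rot": [0,0,0],"gripper": 1},
    {"travel": [-0.183,-0.2,0.06],"delta_rot": [0,0,0],"gripper": 1},
    {"travel": [-0.183,-0.2,0.06],"delta_rot": [0,0,0],"gripper": 1},
  ],
)

```text
t: 2.62
eef_pos: [0.4859, -0.3621, 0.1905]
ee_rot: [180.0, 0.0, 147.6]
wrist_force: [0.9, 0.3, 1.0]
opening: 1.0
```

```bash
python3 - <<'E'
from h import *
f=grab('wrist','w2.png'); plan([.483,-.373,.022],147.5)
c=[]
for a,ce,m in blobs(f['img'],'red',300):
    print(a,ce.round(1),cast(f,ce,.019).round(4))
E
```

```text
at [ 0.486  -0.3619  0.1909] [1.7998e+02 5.0000e-02 1.4760e+02] t 2.675
travel [-0.0032, -0.011, 0.1689] rot [0.0, 0.001, 0.002]
14101 [554.7  46. ] [[ 0.4651 -0.1376]]
1575 [304.3 140.8] [[ 0.4219 -0.3332]]
1091 [305.7 305.3] [[ 0.5424 -0.4099]]
```

View pics/w2.png

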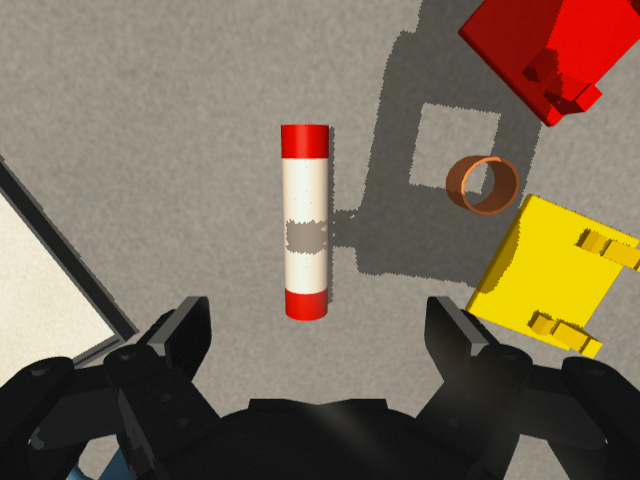

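Only this white pin carries red bands, at (305,222), lying between the jaws' track. I'll descend and grip it.

Call:
send_rows(
  motion=[
    {"travel": [-0.002,-0.0105,0.05],"delta_rot": [0,0,0.002],"gripper": 1},
    {"travel": [-0.002,-0.0105,0.1],"delta_rot": [0,0,0.002],"gripper": 1},
    {"travel": [-0.002,-0.0105,0.14],"delta_rot": [0,0,0.002],"gripper": 1},
    {"travel": [-0.002,-0.0105,0.16],"delta_rot": [0,0,0.002],"gripper": 1},
    {"travel": [-0.002,-0.0105,0.168],"delta_rot": [0,0,0.002],"gripper": 1},
    {"travel": [-0.002,-0.0105,0.168],"delta_rot": [0,0,0.002],"gripper": 0.5},
    {"travel": [-0.002,-0.0105,0.168],"delta_rot": [0,0,0.002],"gripper": 0},
    {"travel": [-0.002,-0.0105,0.168],"delta_rot": [0,0,0.002],"gripper": -0.5},
    {"travel": [-0.002,-0.0105,0.168],"delta_rot": [0,0,0.002],"gripper": -1},
    {"travel": [-0.002,-0.0105,0.168],"delta_rot": [0,0,0.002],"gripper": -1},
  ],
  squeeze=60,
)

```text
t: 3.92
eef_pos: [0.4825, -0.3736, 0.024]
ee_rot: [180.0, 0.2, 147.4]
wrist_force: [-0.2, 1.7, 6.7]
opening: 0.425
```

```bash
python3 - <<'E'
from h import *
s=monitor.state(); print(s['eef_pos'],s['opening'],s['wrist_force'])
E
```

```text
[ 0.48254689 -0.37356518  0.02402923] 0.4247667800239601 [-0.21816828  1.73301689  6.65057758]
```

Call:
send_rows(
  motion=[
    {"travel": [0,0,-0.003],"delta_rot": [0,0,0],"gripper": -1},
    {"travel": [0,0,-0.02],"delta_rot": [0,0,0],"gripper": -1},
    {"travel": [0,0,-0.06],"delta_rot": [0,0,0],"gripper": -1},
    {"travel": [0,0,-0.12],"delta_rot": [0,0,0],"gripper": -1},
    {"travel": [0,0,-0.16],"delta_rot": [0,0,0],"gripper": -1},
    {"travel": [0,0,-0.16],"delta_rot": [0,0,0],"gripper": -1},
  ],
)

```text
t: 4.68
eef_pos: [0.4827, -0.3742, 0.1872]
ee_rot: [-179.9, 0.5, 147.4]
wrist_force: [0.6, -0.5, -5.1]
opening: 0.42
```

```bash
python3 - <<'E'
from h import *
s=monitor.state(); print(s['eef_pos'],s['opening'],s['wrist_force'])
f=grab('wrist','w3.png');plan([.42,-.21,.20],107)
f=grab('top','t3.png')
for c in ['red','yellow']:
    a,ce,m=max(blobs(f['img'],c),key=lambda b:b[0])
    k,_=cv2.findContours(m,cv2.RETR_EXTERNAL,cv2.CHAIN_APPROX_NONE); k=max(k,key=len)
    p=cast(f,k[:,0],.010).astype(np.float32)
    print(c,cv2.approxPolyDP((p*1000).reshape(-1,1,2),8,True)[:,0].round(0).tolist())
E
```

```text
[ 0.48270963 -0.37419633  0.18715877] 0.41993712372986053 [ 0.59053822 -0.51385676 -5.07450609]
at [ 0.4818 -0.3734  0.1834] [-1.7998e+02  1.5000e-01  1.4741e+02] t 4.725
travel [0.14, 0.1044, -0.017] rot [0.001, 0.003, 0.705]
red [[520.0, -154.0], [486.0, -46.0], [384.0, -77.0], [418.0, -188.0]]
yellow [[722.0, -225.0], [716.0, -214.0], [695.0, -219.0], [705.0, -203.0], [654.0, -133.0], [565.0, -193.0], [635.0, -288.0]]
```

View pics/w3.png

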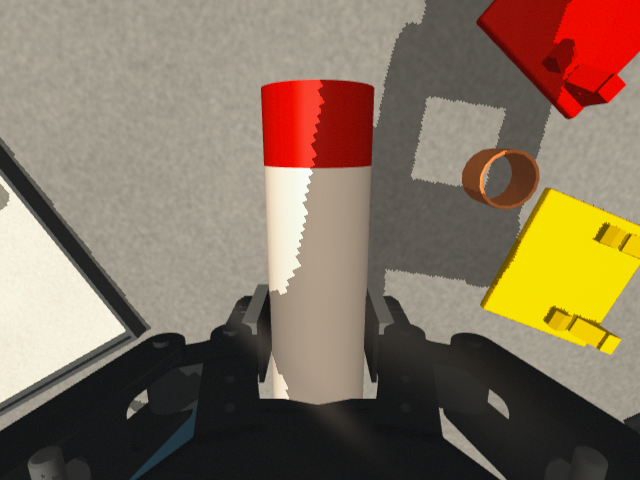

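```bash
python3 - <<'E'
from h import *
plan([.365,-.215,.20],107.3)
E
```

```text
at [ 0.4811 -0.3727  0.1809] [ 1.7998e+02 -9.0000e-02  1.4741e+02] t 4.775
travel [0.1828, 0.0704, -0.0188] rot [-0.0, -0.002, 0.7]
```

Call:
send_rows(
  motion=[
    {"travel": [0.04,0.015,-0.005],"delta_rot": [0,0,0.14],"gripper": -1},
    {"travel": [0.09,0.035,-0.01],"delta_rot": [0,0,0.32],"gripper": -1},
    {"travel": [0.14,0.055,-0.015],"delta_rot": [0,0,0.5],"gripper": -1},
    {"travel": [0.17,0.065,-0.019],"delta_rot": [0,0,0.64],"gripper": -1},
    {"travel": [0.183,0.07,-0.019],"delta_rot": [0,0,0.7],"gripper": -1},
    {"travel": [0.183,0.07,-0.019],"delta_rot": [0,0,0.7],"gripper": -1},
    {"travel": [0.183,0.07,-0.019],"delta_rot": [0,0,0.7],"gripper": -1},
    {"travel": [0.183,0.07,-0.019],"delta_rot": [0,0,0.7],"gripper": -1},
  ],
)

```text
t: 5.78
eef_pos: [0.3651, -0.2158, 0.2003]
ee_rot: [-180.0, -0.1, 107.3]
wrist_force: [-0.0, -0.9, -4.2]
opening: 0.426
```

```bash
python3 - <<'E'
from h import *
f=grab('wrist','w4.png');plan([.365,-.215,.20],107.3)
a,ce,m=max(blobs(f['img'],'red'),key=lambda b:b[0])
for a,ce,m in blobs(f['img'],'red',3000):
    k,_=cv2.findContours(m,cv2.RETR_EXTERNAL,cv2.CHAIN_APPROX_NONE); k=max(k,key=len)
    ap=cv2.approxPolyDP(k,8,True)[:,0]; print(a,ap.tolist()); print((cast(f,ap,.01)*1000).round(1).tolist())
E
```

```text
at [ 0.3651 -0.2158  0.2005] [-1.7996e+02 -5.0000e-02  1.0731e+02] t 5.825
travel [0.0008, 0.0001, 0.0005] rot [-0.001, -0.001, 0.0]
19722 [[390, 64], [382, 208], [519, 204], [522, 185], [508, 182], [517, 110], [539, 70]]
[[382.3, -74.4], [416.2, -186.6], [531.1, -147.0], [526.3, -131.0], [513.5, -132.3], [495.2, -75.9], [498.9, -42.8]]
9496 [[261, 87], [265, 165], [370, 165], [372, 86]]
[[287.4, -122.0], [306.9, -181.4], [393.5, -154.4], [374.0, -94.2]]
```

View pics/w4.png

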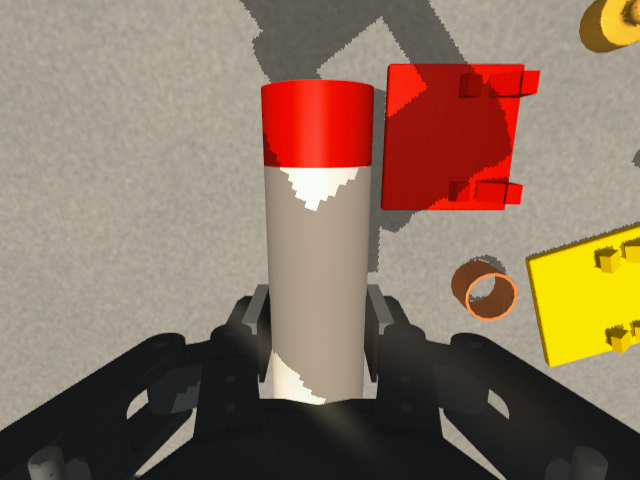

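```bash
python3 - <<'E'
from h import *
plan([.4718,-.112,.10],107.1)
plan([.4718,-.112,.05],107.1)
E
```

```text
at [ 0.3651 -0.2158  0.2005] [-1.7996e+02 -5.0000e-02  1.0731e+02] t 5.825
travel [0.0673, 0.1328, 0.1004] rot [-0.001, -0.001, 0.004]
at [ 0.3651 -0.2158  0.2005] [-1.7996e+02 -5.0000e-02  1.0731e+02] t 5.825
travel [0.0672, 0.1329, 0.1504] rot [-0.001, -0.001, 0.004]
```

Call:
send_rows(
  motion=[
    {"travel": [0.02,0.04,0.02],"delta_rot": [0,0,0.004],"gripper": -1},
    {"travel": [0.045,0.09,0.05],"delta_rot": [0,0,0.004],"gripper": -1},
    {"travel": [0.06,0.12,0.08],"delta_rot": [0,0,0.004],"gripper": -1},
    {"travel": [0.0672,0.133,0.1],"delta_rot": [0,0,0.004],"gripper": -1},
    {"travel": [0.0672,0.133,0.12],"delta_rot": [0,0,0.004],"gripper": -1},
    {"travel": [0.0672,0.133,0.135],"delta_rot": [0,0,0.004],"gripper": -1},
    {"travel": [0.0672,0.133,0.145],"delta_rot": [0,0,0.004],"gripper": -1},
    {"travel": [0.0672,0.133,0.149],"delta_rot": [0,0,0.004],"gripper": -1},
    {"travel": [0.0672,0.133,0.149],"delta_rot": [0,0,0.004],"gripper": -1},
  ],
)

```text
t: 6.95
eef_pos: [0.4722, -0.112, 0.0523]
ee_rot: [180.0, 0.0, 107.1]
wrist_force: [0.3, -0.1, -3.4]
opening: 0.42
```

```bash
python3 - <<'E'
from h import *
f=grab('wrist','w5.png');plan([.4718,-.112,.045],107.1); print(monitor.state()['wrist_force'])
f=grab('side'); cv2.imwrite('pics/s5.png',cv2.resize(f['img'][180:380,220:440],None,fx=3,fy=3))
E
```

```text
at [ 0.4723 -0.112   0.0526] [1.7995e+02 3.0000e-02 1.0706e+02] t 7.0
travel [0.0002, -0.0005, 0.0076] rot [0.001, 0.0, -0.001]
[ 0.27812724  1.19225412 -3.65473693]
```

View pics/w5.png

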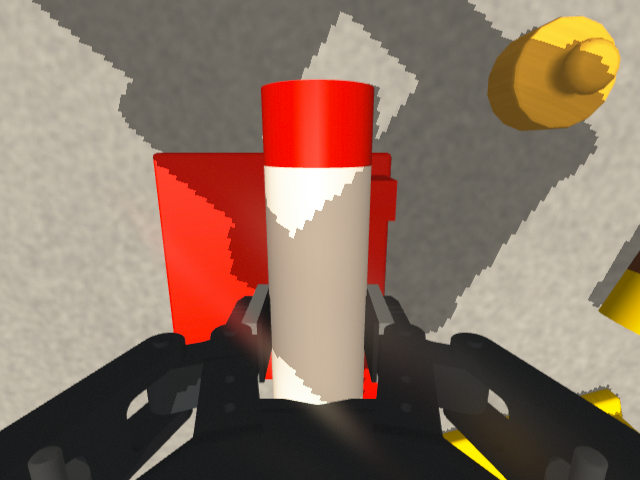

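View pics/s5.png

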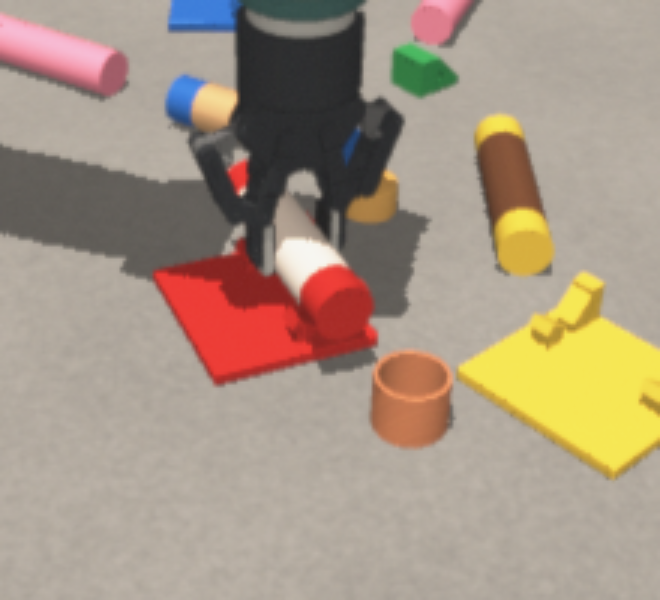

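Call:
send_rows(
  motion=[
    {"travel": [0,0,0.002],"delta_rot": [0,0,0],"gripper": -1},
    {"travel": [0,0,0.004],"delta_rot": [0,0,0],"gripper": -1},
    {"travel": [0,0,0.005],"delta_rot": [0,0,0],"gripper": -1},
    {"travel": [0,0,0.006],"delta_rot": [0,0,0],"gripper": -1},
    {"travel": [0,0,0.006],"delta_rot": [0,0,0],"gripper": -1},
  ],
)

```text
t: 7.68
eef_pos: [0.472, -0.1118, 0.046]
ee_rot: [-180.0, -0.0, 107.1]
wrist_force: [-0.3, -0.2, -4.2]
opening: 0.422
```

Call:
send_rows(
  motion=[
    {"travel": [0,0,0.001],"delta_rot": [0,0,0],"gripper": -1},
    {"travel": [0,0,0.002],"delta_rot": [0,0,0],"gripper": -1},
    {"travel": [0,0,0.002],"delta_rot": [0,0,0],"gripper": -1},
  ],
)

```text
t: 8.05
eef_pos: [0.4721, -0.1118, 0.0458]
ee_rot: [-180.0, -0.0, 107.1]
wrist_force: [-10.3, 2.7, 11.5]
opening: 0.426
```

Contact: the rear V flank is pushing the pin forward, so I'll ease it 2 mm to the front and open slowly.

Call:
send_rows(
  motion=[
    {"travel": [0,-0.001,0],"delta_rot": [0,0,0],"gripper": -1},
    {"travel": [0,-0.002,0],"delta_rot": [0,0,0],"gripper": -1},
    {"travel": [0,-0.002,0],"delta_rot": [0,0,0],"gripper": -1},
  ],
)

```text
t: 8.43
eef_pos: [0.4712, -0.1124, 0.045]
ee_rot: [179.8, 0.1, 107.1]
wrist_force: [2.3, 1.6, 3.9]
opening: 0.424
```

Call:
send_rows(
  motion=[
    {"travel": [0,0,0],"delta_rot": [0,0,0],"gripper": -0.15},
    {"travel": [0,0,0],"delta_rot": [0,0,0],"gripper": -0.1},
    {"travel": [0,0,0],"delta_rot": [0,0,0],"gripper": 0},
    {"travel": [0,0,0],"delta_rot": [0,0,0],"gripper": 0.4},
    {"travel": [0,0,0],"delta_rot": [0,0,0],"gripper": 1},
    {"travel": [0,0,0],"delta_rot": [0,0,0],"gripper": 1},
    {"travel": [0,0,-0.03],"delta_rot": [0,0,0],"gripper": 1},
    {"travel": [0,0,-0.09],"delta_rot": [0,0,0],"gripper": 1},
    {"travel": [0,0,-0.15],"delta_rot": [0,0,0],"gripper": 1},
    {"travel": [0,0,-0.15],"delta_rot": [0,0,0],"gripper": 1},
  ],
)

```text
t: 9.68
eef_pos: [0.4723, -0.1131, 0.1998]
ee_rot: [179.5, 0.3, 107.1]
wrist_force: [0.1, 0.1, -0.5]
opening: 1.0
```

```bash
python3 - <<'E'
from h import *
f=grab('wrist','w6.png');plan([.54,.12,.22],107.1); print(monitor.state()['wrist_force'])
f=grab('side'); cv2.imwrite('pics/s6.png',cv2.resize(f['img'][180:380,220:440],None,fx=3,fy=3))
f=grab('top'); cv2.imwrite('pics/t6.png',cv2.resize(f['img'][140:300,200:420],None,fx=3,fy=3))
for a,ce,m in blobs(f['img'],'green'):
    k,_=cv2.findContours(m,cv2.RETR_EXTERNAL,cv2.CHAIN_APPROX_NONE); k=max(k,key=len); print(cv2.minAreaRect(k),cast(f,ce,.016))
E
```

```text
at [ 0.471  -0.1127  0.1964] [1.7977e+02 1.6000e-01 1.0707e+02] t 9.725
travel [0.2021, 0.1343, -0.0237] rot [0.004, 0.003, -0.0]
[-0.32135246 -0.6304277  -1.0102598 ]
((236.076904296875, 182.61537170410156), (19.969205856323242, 17.19570541381836), 56.30992889404297) [[0.61361764 0.19880469]]
```

View pics/w6.png

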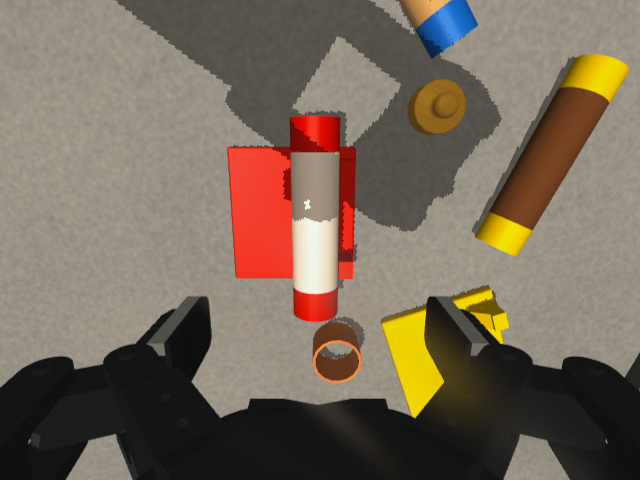

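View pics/s6.png

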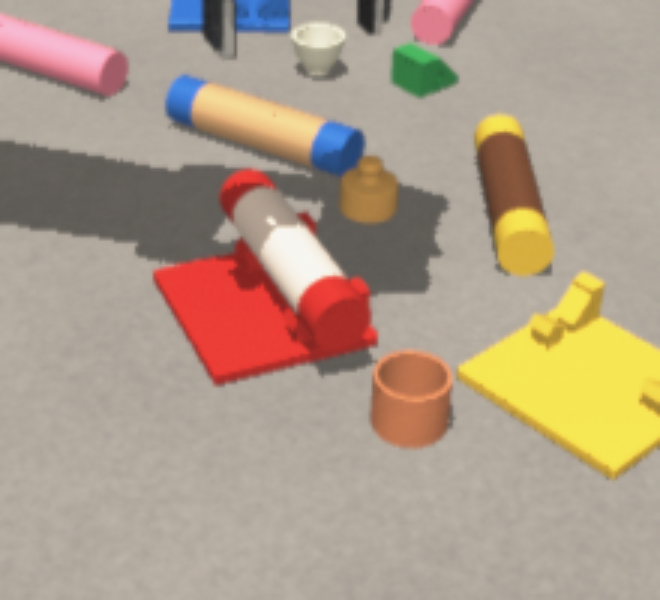

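View pics/t6.png

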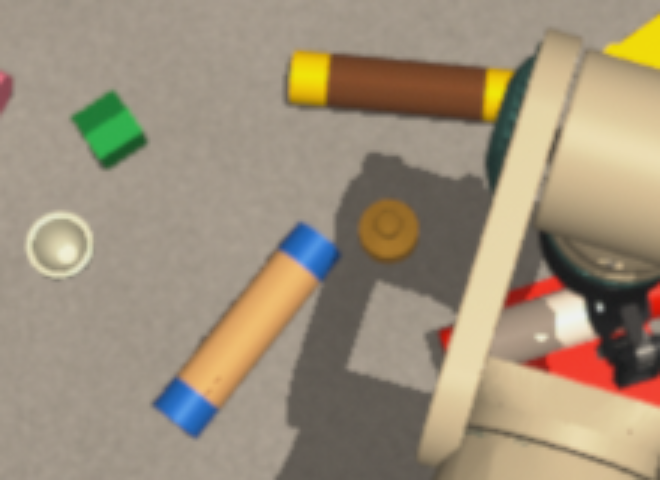

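The red pin lies in both Vs. Its mid-axis in the wrist view is at (316,217), and the side view shows it down and level. Now the chock, in the top crop at (108,128), with its toe pointing away from the robot.

```bash
python3 - <<'E'
from h import *
plan([.60,.19,.20],30); 
E
```

```text
at [ 0.4696 -0.1122  0.1928] [-1.7991e+02 -6.0000e-02  1.0707e+02] t 9.825
travel [0.2507, 0.2134, -0.0072] rot [-0.002, 0.0, 1.345]
```

Call:
send_rows(
  motion=[
    {"travel": [0.03,0.026,-0.007],"delta_rot": [0,0,0.18],"gripper": 1},
    {"travel": [0.07,0.06,-0.007],"delta_rot": [0,0,0.36],"gripper": 1},
    {"travel": [0.11,0.095,-0.007],"delta_rot": [0,0,0.54],"gripper": 1},
    {"travel": [0.15,0.13,-0.007],"delta_rot": [0,0,0.72],"gripper": 1},
    {"travel": [0.19,0.165,-0.007],"delta_rot": [0,0,0.9],"gripper": 1},
    {"travel": [0.22,0.19,-0.007],"delta_rot": [0,0,1.08],"gripper": 1},
    {"travel": [0.25,0.213,-0.007],"delta_rot": [0,0,1.25],"gripper": 1},
    {"travel": [0.25,0.213,-0.007],"delta_rot": [0,0,1.345],"gripper": 1},
    {"travel": [0.25,0.213,-0.007],"delta_rot": [0,0,1.345],"gripper": 1},
    {"travel": [0.25,0.213,-0.007],"delta_rot": [0,0,1.345],"gripper": 1},
  ],
)

```text
t: 11.08
eef_pos: [0.6, 0.1886, 0.1999]
ee_rot: [-180.0, 0.1, 30.1]
wrist_force: [-1.0, -0.8, 0.5]
opening: 0.999
```

```bash
python3 - <<'E'
from h import *
f=grab('wrist','w7.png');plan([.60,.19,.20],30)
x0,y0=220,120
cv2.imwrite('pics/w7c.png',cv2.resize(f['img'][y0:y0+180,x0:x0+200],None,fx=3.3,fy=3.3,interpolation=cv2.INTER_CUBIC))
for a,ce,m in blobs(f['img'],'green'):
    k,_=cv2.findContours(m,cv2.RETR_EXTERNAL,cv2.CHAIN_APPROX_NONE); k=max(k,key=len); print(a,ce,cv2.approxPolyDP(k,3,True)[:,0].tolist())
E
```

```text
at [0.6001 0.1886 0.2003] [-1.7998e+02  7.0000e-02  3.0060e+01] t 11.125
travel [0.0006, -0.0013, 0.0003] rot [-0.0, 0.001, 0.001]
2461 [313.60585128 199.88053637] [[332, 170], [292, 173], [295, 229], [336, 227]]
```

View pics/w7.png

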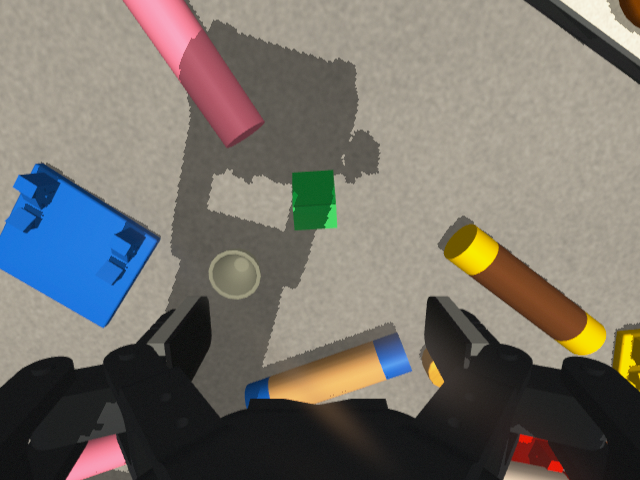

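View pics/w7c.png

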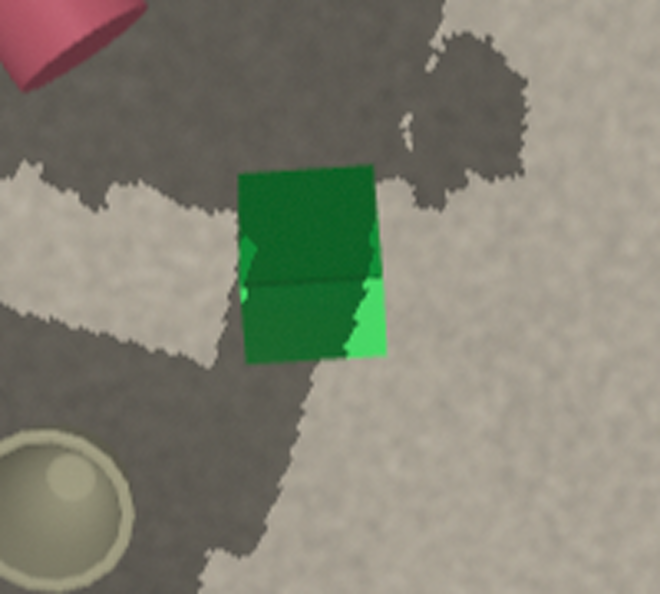

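```bash
python3 - <<'E'
from h import *
f=grab('wrist')
q=lambda a:np.array(a)/3.3+np.array([220,120])-0.35
rid=cast(f,q([[240,287],[382,279]]),.032); rear=cast(f,q([[246,363],[387,355]]),.032); toe=cast(f,q([[238,175],[373,166]]),.006)
for n,p in [('ridge',rid),('rear',rear),('toe',toe)]:
    d=p[0]-p[1]; print(n,p.mean(0).round(4),np.linalg.norm(d).round(4),'yaw',np.degrees(np.arctan2(-d[0],d[1])).round(1))
d=toe.mean(0)-rear.mean(0); yw=np.arctan2(d[1],d[0]); print('yaw long',np.degrees(yw),np.linalg.norm(d)*1000)
ux=d/np.linalg.norm(d); o=(rear.mean(0)+26*ux/1000+rid.mean(0)+6*ux/1000+toe.mean(0)-20*ux/1000)/3; print('origin',o)
g=o-ux*.014; print('grip',g)
plan([g[0],g[1],.026],np.degrees(yw))
E
```

```text
ridge [0.6138 0.2006] 0.0357 yaw 33.3
rear [0.5975 0.1896] 0.036 yaw 33.4
toe [0.6354 0.215 ] 0.036 yaw 33.8
yaw long 33.88528045961698 45.55607530491633
origin [0.61888315 0.20398479]
grip [0.60726097 0.19617934]
at [0.6002 0.1886 0.2007] [-1.7999e+02  3.0000e-02  3.0040e+01] t 11.175
travel [0.01, -0.003, 0.1747] rot [-0.0, 0.001, -0.067]
```

Yaw of chock ≈33.5°, grip point (0.607,0.196). I'll descend and grip it.

Call:
send_rows(
  motion=[
    {"travel": [0.01,-0.003,0.05],"delta_rot": [0,0,-0.06],"gripper": 0.8},
    {"travel": [0.01,-0.003,0.1],"delta_rot": [0,0,-0.06],"gripper": 0.6},
    {"travel": [0.01,-0.003,0.14],"delta_rot": [0,0,-0.06],"gripper": 0.6},
    {"travel": [0.01,-0.003,0.165],"delta_rot": [0,0,-0.06],"gripper": 0.6},
    {"travel": [0.01,-0.003,0.176],"delta_rot": [0,0,-0.06],"gripper": 0.6},
    {"travel": [0.01,-0.003,0.176],"delta_rot": [0,0,-0.06],"gripper": 0.2},
    {"travel": [0.01,-0.003,0.176],"delta_rot": [0,0,-0.06],"gripper": -0.2},
    {"travel": [0.01,-0.003,0.176],"delta_rot": [0,0,-0.06],"gripper": -0.6},
    {"travel": [0.01,-0.003,0.176],"delta_rot": [0,0,-0.06],"gripper": -1},
    {"travel": [0.01,-0.003,0.176],"delta_rot": [0,0,-0.06],"gripper": -1},
  ],
  squeeze=30,
)

```text
t: 12.42
eef_pos: [0.6085, 0.1969, 0.0269]
ee_rot: [179.9, -0.2, 33.5]
wrist_force: [-0.8, -0.3, 7.4]
opening: 0.415
```

Call:
send_rows(
  motion=[
    {"travel": [0,0,-0.002],"delta_rot": [0,0,0],"gripper": -1},
    {"travel": [0,0,-0.03],"delta_rot": [0,0,0],"gripper": -1},
    {"travel": [0,0,-0.08],"delta_rot": [0,0,0],"gripper": -1},
    {"travel": [0,0,-0.13],"delta_rot": [0,0,0],"gripper": -1},
    {"travel": [0,0,-0.15],"delta_rot": [0,0,0],"gripper": -1},
    {"travel": [0,0,-0.15],"delta_rot": [0,0,0],"gripper": -1},
  ],
)

```text
t: 13.18
eef_pos: [0.6078, 0.1968, 0.1757]
ee_rot: [180.0, -0.1, 33.5]
wrist_force: [-0.5, 0.3, -1.1]
opening: 0.413
```

```bash
python3 - <<'E'
from h import *
f=grab('wrist','w8.png');print(monitor.state()['eef_pos'])
E
```

```text
[0.60711135 0.19660649 0.17350379]
```

View pics/w8.png

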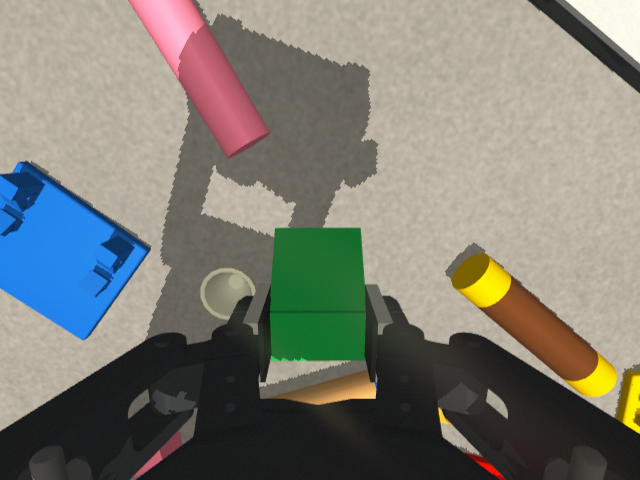

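Chock held level and squarely. It goes to the front of the red ledge.

```bash
python3 - <<'E'
from h import *
plan([.392,-.1345,.15],17.1)
E
```

```text
at [0.6071 0.1966 0.1735] [-1.7996e+02  9.0000e-02  3.3450e+01] t 13.225
travel [-0.3619, 0.1577, 0.024] rot [-0.0, 0.002, 0.285]
```

Call:
send_rows(
  motion=[
    {"travel": [-0.04,0.017,0],"delta_rot": [0,0,0.04],"gripper": -1},
    {"travel": [-0.09,0.039,0],"delta_rot": [0,0,0.08],"gripper": -1},
    {"travel": [-0.14,0.061,0],"delta_rot": [0,0,0.12],"gripper": -1},
    {"travel": [-0.19,0.083,0.0],"delta_rot": [0,0,0.16],"gripper": -1},
    {"travel": [-0.24,0.105,0.01],"delta_rot": [0,0,0.2],"gripper": -1},
    {"travel": [-0.29,0.127,0.02],"delta_rot": [0,0,0.24],"gripper": -1},
    {"travel": [-0.335,0.146,0.024],"delta_rot": [0,0,0.27],"gripper": -1},
    {"travel": [-0.362,0.158,0.024],"delta_rot": [0,0,0.285],"gripper": -1},
    {"travel": [-0.362,0.158,0.024],"delta_rot": [0,0,0.285],"gripper": -1},
    {"travel": [-0.362,0.158,0.024],"delta_rot": [0,0,0.285],"gripper": -1},
  ],
)

```text
t: 14.48
eef_pos: [0.3922, -0.134, 0.1496]
ee_rot: [-179.9, 0.1, 17.1]
wrist_force: [-0.8, 0.8, -1.1]
opening: 0.415
```

```bash
python3 - <<'E'
from h import *
plan([.392,-.1345,.038],17.1)
f=grab('wrist','w9.png')
f=grab('top','t9.png')
f=grab('side');cv2.imwrite('pics/s9.png',cv2.resize(f['img'][180:380,220:440],None,fx=3,fy=3))
E
```

```text
at [ 0.3922 -0.134   0.1496] [-1.7988e+02  1.0000e-01  1.7130e+01] t 14.475
travel [-0.0001, 0.0006, 0.1116] rot [-0.002, 0.002, 0.001]
```

View pics/w9.png

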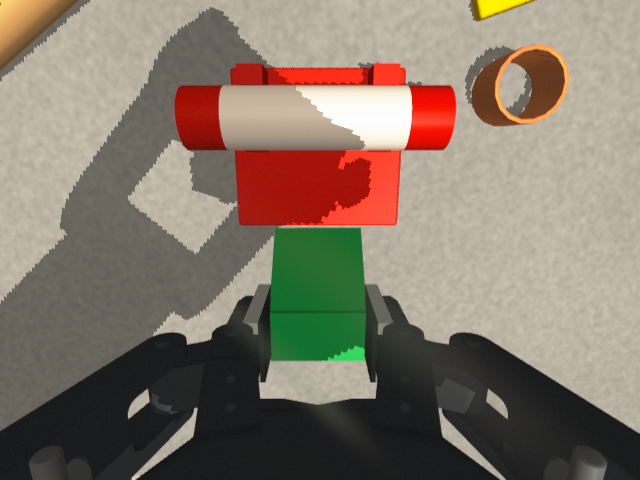

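The view confirms the alignment: the ledge's front edge runs level at row 225, columns 239–398, and the pin lies across (176–455, 118). The chock is centred at column 318. Next: down, then slide in.

Call:
send_rows(
  motion=[
    {"travel": [0,0.0005,0.04],"delta_rot": [0,0,0],"gripper": -1},
    {"travel": [0,0.0005,0.08],"delta_rot": [0,0,0],"gripper": -1},
    {"travel": [0,0.0005,0.102],"delta_rot": [0,0,0],"gripper": -1},
    {"travel": [0,0.0005,0.11],"delta_rot": [0,0,0],"gripper": -1},
    {"travel": [0,0.0005,0.11],"delta_rot": [0,0,0],"gripper": -1},
    {"travel": [0,0.0005,0.11],"delta_rot": [0,0,0],"gripper": -1},
  ],
)

```text
t: 15.38
eef_pos: [0.3935, -0.1353, 0.0422]
ee_rot: [179.9, -0.1, 17.1]
wrist_force: [0.8, 0.6, -0.0]
opening: 0.416
```

```bash
python3 - <<'E'
from h import *
plan([.4357,-.1208,.038],17.1); print(monitor.state()['wrist_force'])
f=grab('side');cv2.imwrite('pics/s10.png',cv2.resize(f['img'][220:340,250:390],None,fx=5,fy=5,interpolation=cv2.INTER_CUBIC))
E
```

```text
at [ 0.3935 -0.1353  0.0422] [ 1.7993e+02 -9.0000e-02  1.7140e+01] t 15.375
travel [0.0446, -0.0014, 0.0042] rot [0.001, -0.002, 0.001]
[ 0.82978602  0.63325363 -0.04862872]
```

View pics/s10.png

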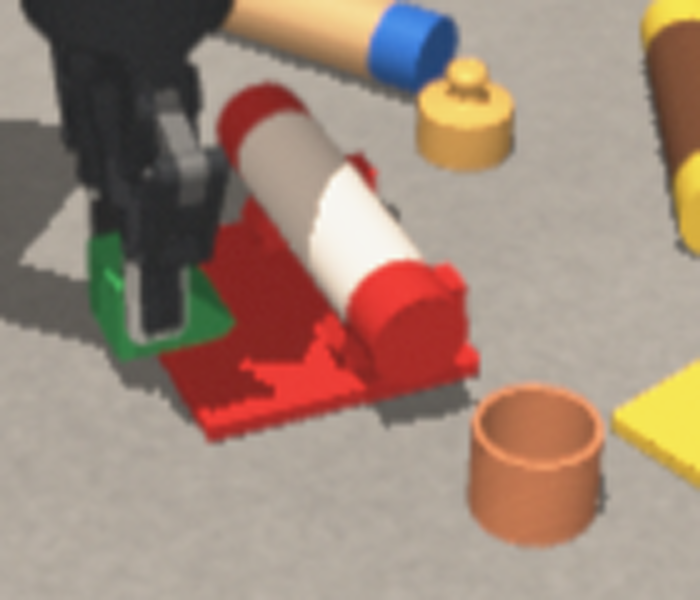

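Call:
send_rows(
  motion=[
    {"travel": [0.008,-0.001,0.003],"delta_rot": [0,0,0],"gripper": -1},
    {"travel": [0.018,-0.001,0.004],"delta_rot": [0,0,0],"gripper": -1},
    {"travel": [0.028,-0.001,0.004],"delta_rot": [0,0,0],"gripper": -1},
    {"travel": [0.035,-0.001,0.004],"delta_rot": [0,0,0],"gripper": -1},
    {"travel": [0.039,-0.001,0.004],"delta_rot": [0,0,0],"gripper": -1},
    {"travel": [0.039,-0.001,0.004],"delta_rot": [0,0,0],"gripper": -1},
    {"travel": [0.039,-0.001,0.004],"delta_rot": [0,0,0],"gripper": -1},
  ],
)

```text
t: 16.3
eef_pos: [0.4295, -0.1227, 0.037]
ee_rot: [-180.0, 0.0, 17.1]
wrist_force: [-0.2, -0.4, 0.1]
opening: 0.412
```

```bash
python3 - <<'E'
from h import *
plan([.4357,-.1208,.037],17.1); print(monitor.state()['wrist_force'])
f=grab('wrist','w11.png')
f=grab('side');cv2.imwrite('pics/s11.png',cv2.resize(f['img'][220:340,250:390],None,fx=5,fy=5,interpolation=cv2.INTER_CUBIC))
E
```

```text
at [ 0.4295 -0.1227  0.037 ] [-1.7999e+02  1.0000e-02  1.7120e+01] t 16.3
travel [0.0065, 0.0, -0.0] rot [-0.0, 0.0, 0.0]
[-0.18097183 -0.39993611  0.07702915]
```

View pics/s11.png

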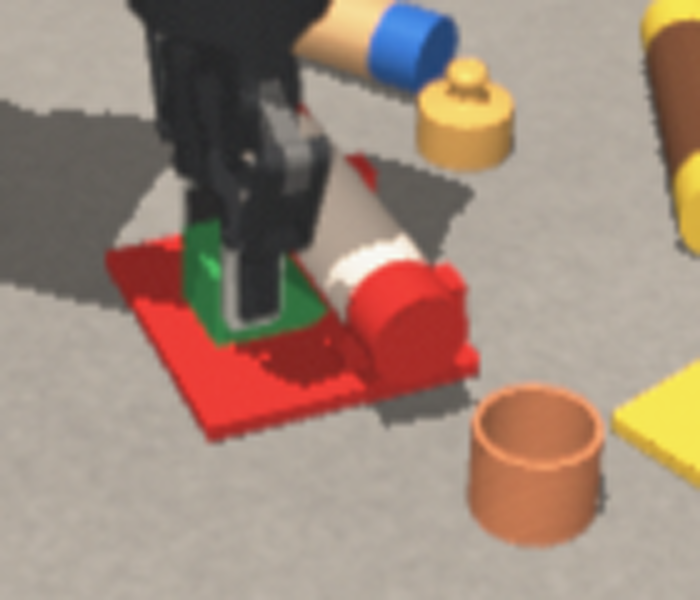

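View pics/w11.png

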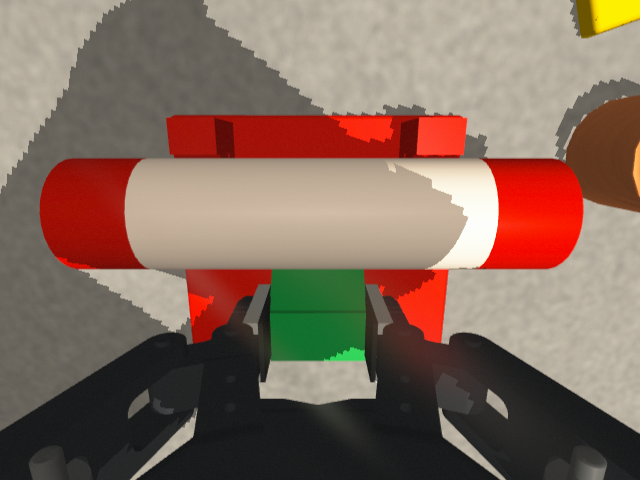

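Call:
send_rows(
  motion=[
    {"travel": [0.002,0,0],"delta_rot": [0,0,0],"gripper": -1},
    {"travel": [0.004,0,0],"delta_rot": [0,0,0],"gripper": -1},
    {"travel": [0.005,0,0],"delta_rot": [0,0,0],"gripper": -1},
    {"travel": [0.005,0,0],"delta_rot": [0,0,0],"gripper": -1},
  ],
)

```text
t: 16.9
eef_pos: [0.4345, -0.1212, 0.037]
ee_rot: [-180.0, -0.0, 17.1]
wrist_force: [0.1, 0.6, -0.9]
opening: 0.418
```

```bash
python3 - <<'E'
from h import *
plan([.4357,-.1208,.037],17.1); print(monitor.state()['wrist_force'])
E
```

```text
at [ 0.4345 -0.1212  0.037 ] [-180.     -0.     17.13] t 16.9
travel [0.0012, -0.0, 0.0] rot [-0.0, -0.0, 0.0]
[ 0.10968391  0.63614714 -0.9283111 ]
```

Call:
send_rows(
  motion=[
    {"travel": [0.0007,0,0.0005],"delta_rot": [0,0,0],"gripper": -1},
    {"travel": [0.0013,0,0.001],"delta_rot": [0,0,0],"gripper": -1},
    {"travel": [0.0013,0,0.001],"delta_rot": [0,0,0],"gripper": -1},
  ],
)

```text
t: 17.27
eef_pos: [0.4354, -0.1211, 0.0369]
ee_rot: [180.0, 0.1, 17.1]
wrist_force: [-7.2, 0.4, 9.7]
opening: 0.419
```

Contact with the ledge and the pin. I'll back off slightly and release.

Call:
send_rows(
  motion=[
    {"travel": [-0.0007,0,-0.0006],"delta_rot": [0,0,0],"gripper": -1},
    {"travel": [-0.0007,0,-0.0006],"delta_rot": [0,0,0],"gripper": -0.17},
    {"travel": [-0.0007,0,-0.0006],"delta_rot": [0,0,0],"gripper": -0.1},
    {"travel": [-0.0007,0,-0.0006],"delta_rot": [0,0,0],"gripper": 0},
    {"travel": [-0.0007,0,-0.0006],"delta_rot": [0,0,0],"gripper": 0.3},
    {"travel": [-0.0007,0,-0.0006],"delta_rot": [0,0,0],"gripper": 0.3},
  ],
)

```text
t: 18.02
eef_pos: [0.435, -0.121, 0.0366]
ee_rot: [-180.0, 0.0, 17.1]
wrist_force: [0.2, 0.2, 0.0]
opening: 0.653
```

```bash
python3 - <<'E'
from h import *
print(monitor.state()['wrist_force'],monitor.state()['opening'],pose()[:3,3])
f=grab('wrist','w12.png')
f=grab('side');cv2.imwrite('pics/s12.png',cv2.resize(f['img'][220:340,250:390],None,fx=5,fy=5,interpolation=cv2.INTER_CUBIC))
E
```

```text
[0.23375161 0.18316871 0.04925962] 0.6529599721410156 [ 0.43501192 -0.12099245  0.0365586 ]
```

View pics/w12.png

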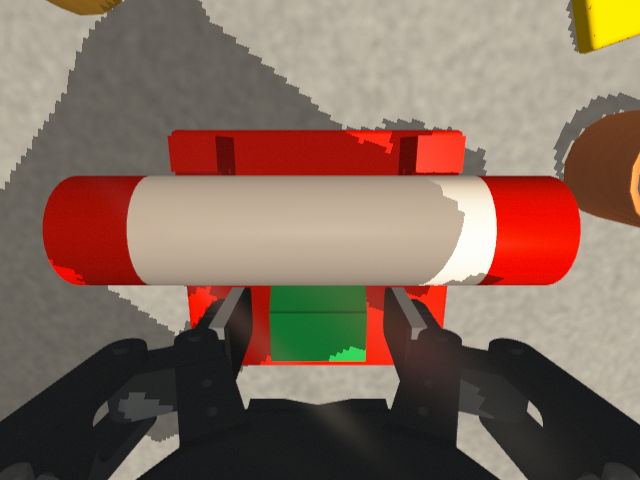

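View pics/s12.png

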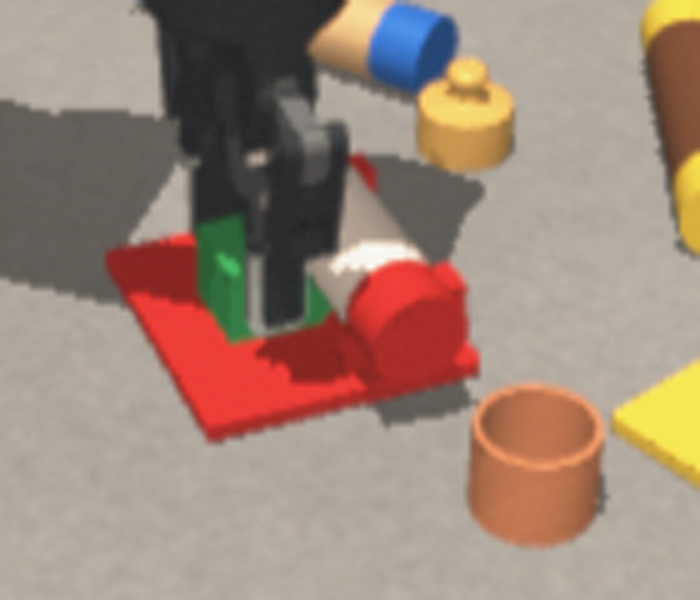

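Call:
send_rows(
  motion=[
    {"travel": [0,0,0],"delta_rot": [0,0,0],"gripper": 0.6},
    {"travel": [0,0,-0.01],"delta_rot": [0,0,0],"gripper": 0.6},
    {"travel": [-0.005,0,-0.05],"delta_rot": [0,0,0],"gripper": 1},
    {"travel": [-0.02,0,-0.1],"delta_rot": [0,0,0],"gripper": 1},
    {"travel": [-0.04,0,-0.15],"delta_rot": [0,0,0],"gripper": 1},
    {"travel": [-0.05,0,-0.17],"delta_rot": [0,0,0],"gripper": 1},
    {"travel": [-0.05,0,-0.17],"delta_rot": [0,0,0],"gripper": 1},
    {"travel": [-0.05,0,-0.17],"delta_rot": [0,0,0],"gripper": 1},
  ],
)

```text
t: 19.12
eef_pos: [0.3871, -0.1355, 0.2056]
ee_rot: [-179.9, 0.1, 17.1]
wrist_force: [-0.4, 0.2, 0.1]
opening: 1.004
```

```bash
python3 - <<'E'
from h import *
f=grab('wrist','w13.png')
a,ce,m=max(blobs(f['img'],'green'),key=lambda b:b[0]); k,_=cv2.findContours(m,cv2.RETR_EXTERNAL,cv2.CHAIN_APPROX_NONE); k=max(k,key=len); print(a,cv2.approxPolyDP(k,3,True)[:,0].tolist())
for a,ce,m in blobs(f['img'],'red',200):
  k,_=cv2.findContours(m,cv2.RETR_EXTERNAL,cv2.CHAIN_APPROX_NONE); k=max(k,key=len); print(a,cv2.approxPolyDP(k,3,True)[:,0].tolist())
plan([.4714,.1009,.2],141.8)
E
```

```text
1829 [[297, 142], [297, 182], [340, 182], [340, 142]]
2118 [[246, 76], [248, 89], [273, 88], [274, 78], [280, 89], [358, 88], [359, 82], [363, 89], [389, 88], [389, 76], [383, 72], [252, 72]]
1710 [[208, 90], [204, 115], [210, 138], [243, 140], [238, 119], [240, 90]]
1773 [[391, 90], [393, 120], [388, 141], [419, 141], [426, 122], [425, 92]]
6672 [[249, 142], [253, 205], [383, 204], [386, 142], [341, 142], [340, 184], [296, 184], [295, 142]]
at [ 0.387  -0.1354  0.2053] [-1.799e+02  9.000e-02  1.713e+01] t 19.175
travel [0.1503, -0.201, 0.0054] rot [-0.003, -0.001, -2.176]
```

View pics/w13.png

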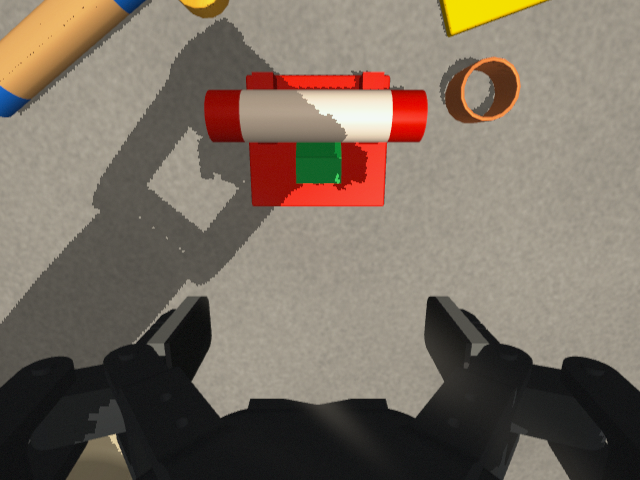

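```bash
python3 - <<'E'
from h import *
f=grab('wrist')
fc=cast(f,[[250.5,205.5],[385,205.5]],.01)
d=fc[0]-fc[1]; ey=d/np.linalg.norm(d); ex=np.array([ey[1],-ey[0]]); o=fc.mean(0)+.055*ex
print('cradle',o,np.degrees(np.arctan2(ex[1],ex[0])),np.linalg.norm(d))
loc=lambda p:np.stack([(p-o)@ex,(p-o)@ey],1).round(4)
print('chock rear top edge (want -.029)',loc(cast(f,[[296,183.5],[341,183.5]],.042)))
print('pin mid',loc(cast(f,[[(204+426)/2,115.5]],.04)), loc(cast(f,[[204,115.5],[427,115.5]],.04)))
E
```

```text
cradle [ 0.45187587 -0.11469667] 17.150777146292054 0.12152775330333347
chock rear top edge (want -.029) [[-0.0319  0.0173]
 [-0.0319 -0.0187]]
pin mid [[0.0197 0.002 ]] [[ 0.0198  0.0873]
 [ 0.0196 -0.0839]]
```

Measured in the cradle frame: the pin's centre is at x +19.7, y +2 mm, and the wedge's origin is at x ≈ −6, y ≈ −0.7 mm, flat and square, so both are within limits. Next is the blue-banded pin.

Call:
send_rows(
  motion=[
    {"travel": [0.02,-0.026,0.005],"delta_rot": [0,0,-0.18],"gripper": 1},
    {"travel": [0.04,-0.053,0.005],"delta_rot": [0,0,-0.36],"gripper": 1},
    {"travel": [0.06,-0.08,0.005],"delta_rot": [0,0,-0.54],"gripper": 1},
    {"travel": [0.08,-0.107,0.005],"delta_rot": [0,0,-0.72],"gripper": 1},
    {"travel": [0.1,-0.134,0.005],"delta_rot": [0,0,-0.9],"gripper": 1},
    {"travel": [0.12,-0.16,0.005],"delta_rot": [0,0,-1.08],"gripper": 1},
    {"travel": [0.135,-0.18,0.005],"delta_rot": [0,0,-1.26],"gripper": 1},
    {"travel": [0.15,-0.201,0.005],"delta_rot": [0,0,-1.44],"gripper": 1},
    {"travel": [0.15,-0.201,0.005],"delta_rot": [0,0,-1.62],"gripper": 1},
    {"travel": [0.15,-0.201,0.005],"delta_rot": [0,0,-1.8],"gripper": 1},
  ],
)

```text
t: 20.48
eef_pos: [0.4711, 0.1011, 0.2001]
ee_rot: [-179.9, -0.1, 120.7]
wrist_force: [-0.2, 1.1, -0.1]
opening: 0.998
```

Call:
send_rows(
  motion=[
    {"travel": [0,0,0],"delta_rot": [0,0,-0.18],"gripper": 1},
    {"travel": [0,0,0],"delta_rot": [0,0,-0.36],"gripper": 1},
    {"travel": [0,0,0],"delta_rot": [0,0,-0.376],"gripper": 1},
    {"travel": [0,0,0],"delta_rot": [0,0,-0.376],"gripper": 1},
  ],
)

```text
t: 20.98
eef_pos: [0.4713, 0.1006, 0.201]
ee_rot: [-180.0, -0.1, 141.6]
wrist_force: [0.0, -0.0, -0.3]
opening: 1.0
```

```bash
python3 - <<'E'
from h import *
f=grab('wrist','w14.png')
c=[]
for a,ce,m in blobs(f['img'],'blue',300):
    print(a,ce.round(1),cast(f,ce,.019).round(4)); 
    if a<4000: c.append(cast(f,ce,.019)[0])
if len(c)==2:
    d=c[0]-c[1]; y=np.degrees(np.arctan2(d[1],d[0])); m=(c[0]+c[1])/2; print(m,y,np.linalg.norm(d)); 
    plan([m[0],m[1],.022],y if 90<y<180 else y+180)
E
```

```text
10961 [565.2  40. ] [[0.4768 0.3408]]
1473 [318.5 139.6] [[0.4165 0.1455]]
992 [317.9 299.2] [[0.5279 0.0566]]
[0.47220594 0.10104621] 141.42855782649391 0.1425856845625742
at [0.4713 0.1006 0.2012] [-1.7997e+02 -4.0000e-02  1.4165e+02] t 21.025
travel [-0.0005, 0.001, 0.1792] rot [-0.001, -0.001, 0.004]
```

View pics/w14.png

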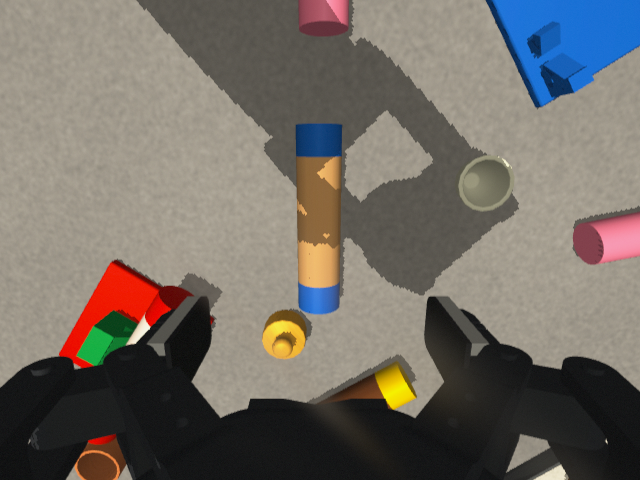

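The beech pin with blue bands at (319,218) is the one meant. The unbanded pins at (323,10) and (600,240) are the pink look-alikes. Gripping it.

Call:
send_rows(
  motion=[
    {"travel": [-0.0005,0.001,0.05],"delta_rot": [0,0,0.003],"gripper": 1},
    {"travel": [-0.0005,0.001,0.1],"delta_rot": [0,0,0.003],"gripper": 1},
    {"travel": [-0.0005,0.001,0.145],"delta_rot": [0,0,0.003],"gripper": 1},
    {"travel": [-0.0005,0.001,0.17],"delta_rot": [0,0,0.003],"gripper": 1},
    {"travel": [-0.0005,0.001,0.179],"delta_rot": [0,0,0.003],"gripper": 1},
    {"travel": [-0.0005,0.001,0.179],"delta_rot": [0,0,0.003],"gripper": 0.5},
    {"travel": [-0.0005,0.001,0.179],"delta_rot": [0,0,0.003],"gripper": 0},
    {"travel": [-0.0005,0.001,0.179],"delta_rot": [0,0,0.003],"gripper": -0.5},
    {"travel": [-0.0005,0.001,0.179],"delta_rot": [0,0,0.003],"gripper": -1},
    {"travel": [-0.0005,0.001,0.179],"delta_rot": [0,0,0.003],"gripper": -1},
  ],
  squeeze=40,
)

```text
t: 22.28
eef_pos: [0.4734, 0.1011, 0.0242]
ee_rot: [179.9, 0.1, 141.6]
wrist_force: [-0.8, -0.0, 5.9]
opening: 0.431
```

Call:
send_rows(
  motion=[
    {"travel": [0,0,-0.003],"delta_rot": [0,0,0],"gripper": -1},
    {"travel": [0,0,-0.02],"delta_rot": [0,0,0],"gripper": -1},
    {"travel": [0,0,-0.06],"delta_rot": [0,0,0],"gripper": -1},
    {"travel": [0,0,-0.12],"delta_rot": [0,0,0],"gripper": -1},
    {"travel": [0,0,-0.17],"delta_rot": [0,0,0],"gripper": -1},
    {"travel": [0,0,-0.17],"delta_rot": [0,0,0],"gripper": -1},
    {"travel": [0,0,-0.17],"delta_rot": [0,0,0],"gripper": -1},
  ],
)

```text
t: 23.15
eef_pos: [0.472, 0.1009, 0.1923]
ee_rot: [-180.0, -0.0, 141.6]
wrist_force: [0.4, 1.1, -2.3]
opening: 0.431
```

```bash
python3 - <<'E'
from h import *
f=grab('wrist','w15.png'); plan([.39,.29,.20],84.7)
E
```

```text
at [0.4717 0.1009 0.1914] [-1.7990e+02 -1.0000e-01  1.4162e+02] t 23.2
travel [0.1815, 0.0975, -0.0084] rot [-0.002, -0.001, 0.993]
```

View pics/w15.png

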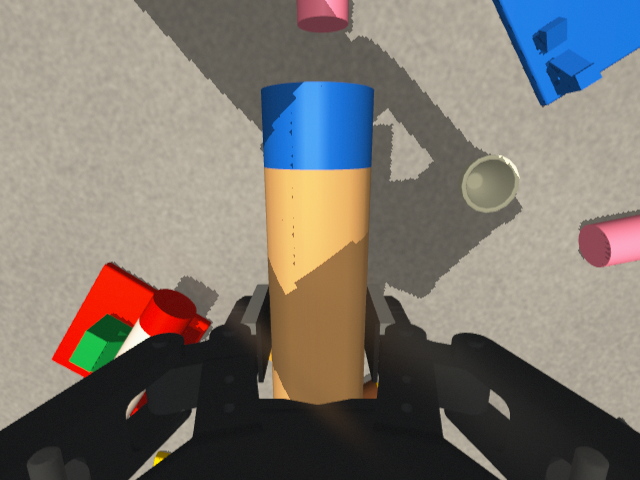

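```bash
python3 - <<'E'
from h import *
plan([.345,.295,.20],84.4)
E
```

```text
at [0.4717 0.1009 0.1914] [-1.7990e+02 -1.0000e-01  1.4162e+02] t 23.2
travel [0.2199, 0.0735, -0.0083] rot [-0.002, -0.001, 0.999]
```

Call:
send_rows(
  motion=[
    {"travel": [0.04,0.013,-0.008],"delta_rot": [0,0,0.16],"gripper": -1},
    {"travel": [0.08,0.026,-0.008],"delta_rot": [0,0,0.32],"gripper": -1},
    {"travel": [0.12,0.04,-0.008],"delta_rot": [0,0,0.48],"gripper": -1},
    {"travel": [0.16,0.054,-0.008],"delta_rot": [0,0,0.64],"gripper": -1},
    {"travel": [0.195,0.065,-0.008],"delta_rot": [0,0,0.8],"gripper": -1},
    {"travel": [0.22,0.0735,-0.008],"delta_rot": [0,0,0.94],"gripper": -1},
    {"travel": [0.22,0.0735,-0.008],"delta_rot": [0,0,1.0],"gripper": -1},
    {"travel": [0.22,0.0735,-0.008],"delta_rot": [0,0,1.0],"gripper": -1},
    {"travel": [0.22,0.0735,-0.008],"delta_rot": [0,0,1.0],"gripper": -1},
  ],
)

```text
t: 24.32
eef_pos: [0.3455, 0.2948, 0.1998]
ee_rot: [-179.9, 0.1, 84.4]
wrist_force: [-0.0, 0.7, -0.9]
opening: 0.432
```

```bash
python3 - <<'E'
from h import *
f=grab('wrist','w16.png'); 
for a,ce,m in blobs(f['img'],'blue',3000):
    k,_=cv2.findContours(m,cv2.RETR_EXTERNAL,cv2.CHAIN_APPROX_NONE); k=max(k,key=len)
    ap=cv2.approxPolyDP(k,5,True)[:,0]; print(a,ap.tolist()); print((cast(f,ap,.01)*1000).round(1).tolist())
E
```

```text
20707 [[538, 43], [386, 40], [378, 188], [503, 189], [505, 181], [519, 181], [522, 162], [507, 160], [517, 78], [535, 66]]
[[533.2, 421.3], [413.5, 435.4], [400.9, 319.5], [509.8, 307.9], [511.3, 314.7], [523.4, 313.5], [525.2, 329.6], [512.3, 332.5], [517.8, 397.2], [531.8, 404.7]]
9331 [[261, 90], [264, 166], [370, 166], [372, 88], [305, 82]]
[[309.9, 408.7], [304.0, 348.0], [395.0, 339.0], [400.4, 401.2], [346.4, 411.2]]
```

View pics/w16.png

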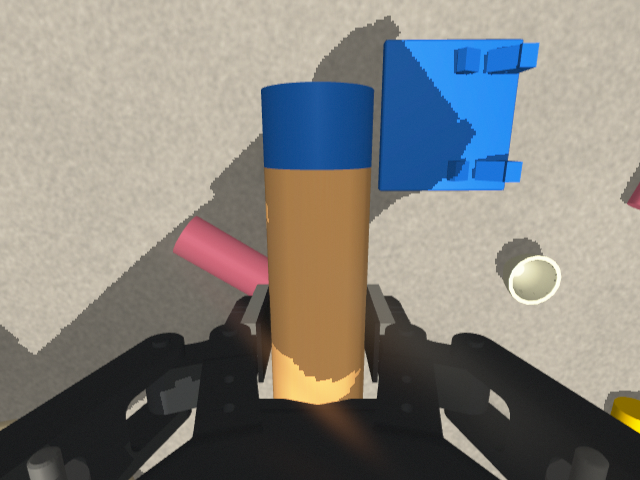

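Blue cradle at (450,115), front corners (386,40) and (378,188). Seat target is about (0.4814,0.367), yaw 84.

```bash
python3 - <<'E'
from h import *
plan([.4812,.367,.052],84.0)
E
```

```text
at [0.3456 0.2948 0.2   ] [-1.7995e+02  5.0000e-02  8.4350e+01] t 24.375
travel [0.0854, 0.128, 0.1478] rot [-0.001, 0.001, 0.006]
```

Call:
send_rows(
  motion=[
    {"travel": [0.026,0.038,0.02],"delta_rot": [0,0,0.006],"gripper": -1},
    {"travel": [0.058,0.087,0.05],"delta_rot": [0,0,0.006],"gripper": -1},
    {"travel": [0.077,0.115,0.08],"delta_rot": [0,0,0.006],"gripper": -1},
    {"travel": [0.0854,0.128,0.1],"delta_rot": [0,0,0.006],"gripper": -1},
    {"travel": [0.0854,0.128,0.12],"delta_rot": [0,0,0.006],"gripper": -1},
    {"travel": [0.0854,0.128,0.135],"delta_rot": [0,0,0.006],"gripper": -1},
    {"travel": [0.0854,0.128,0.145],"delta_rot": [0,0,0.006],"gripper": -1},
    {"travel": [0.0854,0.128,0.148],"delta_rot": [0,0,0.006],"gripper": -1},
    {"travel": [0.0854,0.128,0.148],"delta_rot": [0,0,0.006],"gripper": -1},
    {"travel": [0.0854,0.128,0.148],"delta_rot": [0,0,0.006],"gripper": -1},
  ],
)

```text
t: 25.62
eef_pos: [0.4818, 0.3678, 0.0536]
ee_rot: [179.9, -0.1, 84.0]
wrist_force: [-0.3, -0.2, -0.6]
opening: 0.433
```

```bash
python3 - <<'E'
from h import *
plan([.4812,.367,.045],84.0);print(monitor.state()['wrist_force'])
f=grab('wrist','w17.png')
f=grab('top'); cv2.imwrite('pics/t17.png',cv2.resize(f['img'][200:310,90:230],None,fx=5,fy=5,interpolation=cv2.INTER_CUBIC))
E
```

```text
at [0.4818 0.3678 0.0536] [ 1.7993e+02 -6.0000e-02  8.3990e+01] t 25.625
travel [-0.0008, -0.0005, 0.0086] rot [0.001, -0.001, -0.0]
[-0.25389191 -0.23723657 -0.61765065]
```

View pics/w17.png

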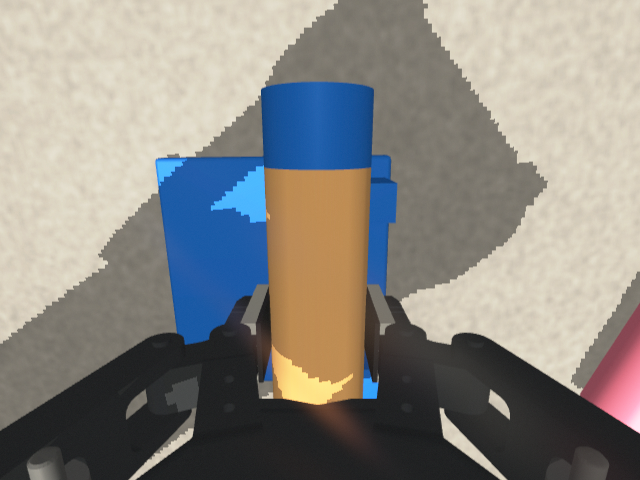

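Call:
send_rows(
  motion=[
    {"travel": [-0.0008,-0.001,0.002],"delta_rot": [0,0,0],"gripper": -1},
    {"travel": [-0.0008,-0.001,0.004],"delta_rot": [0,0,0],"gripper": -1},
    {"travel": [-0.0008,-0.001,0.006],"delta_rot": [0,0,0],"gripper": -1},
    {"travel": [-0.0008,-0.001,0.007],"delta_rot": [0,0,0],"gripper": -1},
    {"travel": [-0.0008,-0.001,0.007],"delta_rot": [0,0,0],"gripper": -1},
  ],
)

```text
t: 26.35
eef_pos: [0.4805, 0.3669, 0.0459]
ee_rot: [180.0, -0.0, 84.0]
wrist_force: [-0.4, 0.8, 0.1]
opening: 0.426
```

Call:
send_rows(
  motion=[
    {"travel": [0,0,0.001],"delta_rot": [0,0,0],"gripper": -1},
    {"travel": [0,0,0.001],"delta_rot": [0,0,0],"gripper": -1},
  ],
)

```text
t: 26.6
eef_pos: [0.4808, 0.367, 0.0456]
ee_rot: [179.9, -0.0, 84.0]
wrist_force: [-0.2, -1.9, 5.3]
opening: 0.428
```

Seated with a balanced contact, mainly upward. Releasing gently.

Call:
send_rows(
  motion=[
    {"travel": [0,0,0],"delta_rot": [0,0,0],"gripper": -0.14},
    {"travel": [0,0,0],"delta_rot": [0,0,0],"gripper": -0.08},
    {"travel": [0,0,0],"delta_rot": [0,0,0],"gripper": 0.05},
    {"travel": [0,0,0],"delta_rot": [0,0,0],"gripper": 0.4},
    {"travel": [0,0,0],"delta_rot": [0,0,0],"gripper": 1},
    {"travel": [0,0,0],"delta_rot": [0,0,0],"gripper": 1},
    {"travel": [0,0,-0.03],"delta_rot": [0,0,0],"gripper": 1},
    {"travel": [0,0,-0.09],"delta_rot": [0,0,0],"gripper": 1},
    {"travel": [0,0,-0.155],"delta_rot": [0,0,0],"gripper": 1},
    {"travel": [0,0,-0.155],"delta_rot": [0,0,0],"gripper": 1},
  ],
)

```text
t: 27.85
eef_pos: [0.4822, 0.3681, 0.2068]
ee_rot: [179.5, -0.4, 84.0]
wrist_force: [0.1, 0.0, -0.2]
opening: 0.999
```

```bash
python3 - <<'E'
from h import *
f=grab('wrist','w18.png'); plan([.6429,-.0083,.2],83.8)
f=grab('side'); cv2.imwrite('pics/s18.png',cv2.resize(f['img'][140:240,250:390],None,fx=5,fy=5,interpolation=cv2.INTER_CUBIC))
E
```

```text
at [0.4813 0.3675 0.2034] [179.71  -0.25  83.99] t 27.9
travel [-0.3568, 0.2001, 0.0028] rot [0.005, -0.004, 0.003]
```

View pics/w18.png

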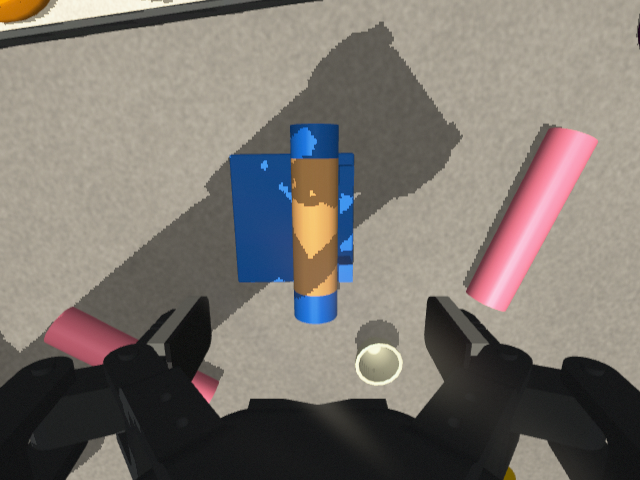

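View pics/s18.png

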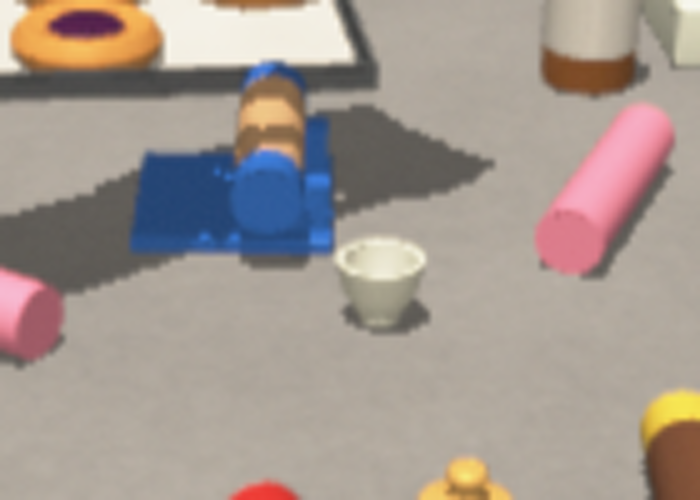

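The blue pin is seated, mid-axis at (315,222) in the wrist view and parallel to its cradle. Now the yellow-banded pin.

Call:
send_rows(
  motion=[
    {"travel": [-0.04,0.022,0.003],"delta_rot": [0,0,0],"gripper": 1},
    {"travel": [-0.09,0.05,0.003],"delta_rot": [0,0,0],"gripper": 1},
    {"travel": [-0.14,0.078,0.003],"delta_rot": [0,0,0],"gripper": 1},
    {"travel": [-0.19,0.106,0.003],"delta_rot": [0,0,0],"gripper": 1},
    {"travel": [-0.24,0.134,0.003],"delta_rot": [0,0,0],"gripper": 1},
    {"travel": [-0.29,0.162,0.003],"delta_rot": [0,0,0],"gripper": 1},
    {"travel": [-0.335,0.188,0.003],"delta_rot": [0,0,0],"gripper": 1},
    {"travel": [-0.357,0.2,0.003],"delta_rot": [0,0,0],"gripper": 1},
    {"travel": [-0.357,0.2,0.003],"delta_rot": [0,0,0],"gripper": 1},
    {"travel": [-0.357,0.2,0.003],"delta_rot": [0,0,0],"gripper": 1},
  ],
)

```text
t: 29.2
eef_pos: [0.6414, -0.0078, 0.1959]
ee_rot: [-179.9, -0.0, 84.1]
wrist_force: [0.2, 0.9, -0.7]
opening: 1.001
```

```bash
python3 - <<'E'
from h import *
f=grab('wrist','w19.png')
for a,ce,m in blobs(f['img'],'yellow',200):
    print(a,ce.round(1),cast(f,ce,.019).round(4))
plan([.6429,-.0083,.022],83.8)
E
```

```text
1499 [316.5 142.5] [[0.6474 0.0606]]
310 [210.6 223.4] [[0.5494 0.0032]]
1012 [315.2 304.1] [[ 0.6313 -0.0814]]
4436 [339.1 381.2] [[ 0.646  -0.1651]]
at [ 0.6414 -0.0076  0.1962] [-1.7995e+02 -2.0000e-02  8.4080e+01] t 29.25
travel [-0.0006, 0.0017, 0.1742] rot [-0.001, -0.0, 0.005]
```

View pics/w19.png

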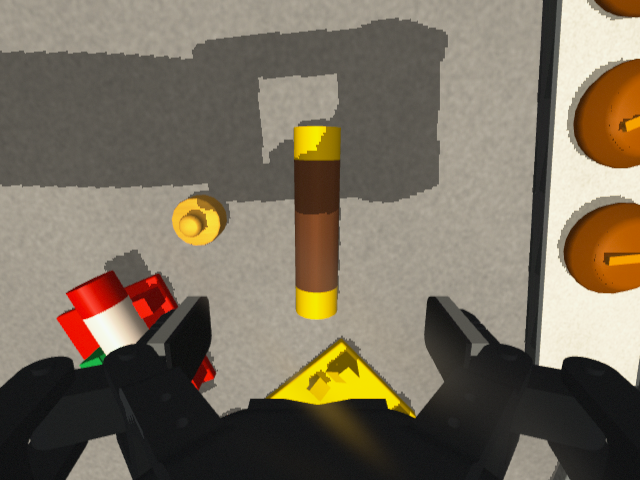

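The yellow-banded walnut pin is at (317,222), its axis along 83.5°. The brass weight at (200,220) clears the fingers by about 20 mm, and I'll narrow the jaws a little anyway.

Call:
send_rows(
  motion=[
    {"travel": [-0.002,-0.001,0.05],"delta_rot": [0,0,0.008],"gripper": 0.7},
    {"travel": [-0.002,-0.001,0.1],"delta_rot": [0,0,0.008],"gripper": 0.7},
    {"travel": [-0.002,-0.001,0.14],"delta_rot": [0,0,0.008],"gripper": 0.7},
    {"travel": [-0.002,-0.001,0.165],"delta_rot": [0,0,0.008],"gripper": 0.7},
    {"travel": [-0.002,-0.001,0.174],"delta_rot": [0,0,0.008],"gripper": 0.7},
    {"travel": [-0.002,-0.001,0.174],"delta_rot": [0,0,0.008],"gripper": 0.3},
    {"travel": [-0.002,-0.001,0.174],"delta_rot": [0,0,0.008],"gripper": -0.1},
    {"travel": [-0.002,-0.001,0.174],"delta_rot": [0,0,0.008],"gripper": -0.6},
    {"travel": [-0.002,-0.001,0.174],"delta_rot": [0,0,0.008],"gripper": -1},
    {"travel": [-0.002,-0.001,0.174],"delta_rot": [0,0,0.008],"gripper": -1},
  ],
  squeeze=40,
)

```text
t: 30.5
eef_pos: [0.6416, -0.0109, 0.0247]
ee_rot: [179.8, -0.0, 83.5]
wrist_force: [-1.7, 0.4, 6.4]
opening: 0.428
```

Call:
send_rows(
  motion=[
    {"travel": [0,0,-0.003],"delta_rot": [0,0,0],"gripper": -1},
    {"travel": [0,0,-0.02],"delta_rot": [0,0,0],"gripper": -1},
    {"travel": [0,0,-0.06],"delta_rot": [0,0,0],"gripper": -1},
    {"travel": [0,0,-0.12],"delta_rot": [0,0,0],"gripper": -1},
    {"travel": [0,0,-0.17],"delta_rot": [0,0,0],"gripper": -1},
    {"travel": [0,0,-0.17],"delta_rot": [0,0,0],"gripper": -1},
    {"travel": [0,0,-0.17],"delta_rot": [0,0,0],"gripper": -1},
  ],
)

```text
t: 31.38
eef_pos: [0.6403, -0.0111, 0.1924]
ee_rot: [-180.0, -0.0, 83.5]
wrist_force: [-0.3, -0.4, -1.9]
opening: 0.426
```

```bash
python3 - <<'E'
from h import *
f=grab('wrist','w20.png')
plan([.52,-.24,.2],126.3); plan([.60,-.12,.2],126.3)
E
```

```text
at [ 0.6399 -0.0111  0.1911] [-179.84    0.     83.52] t 31.425
travel [-0.241, -0.0933, -0.0086] rot [-0.003, -0.001, -0.747]
at [ 0.6399 -0.0111  0.1911] [-179.84    0.     83.52] t 31.425
travel [-0.1127, -0.0274, -0.0088] rot [-0.003, -0.001, -0.747]
```

View pics/w20.png

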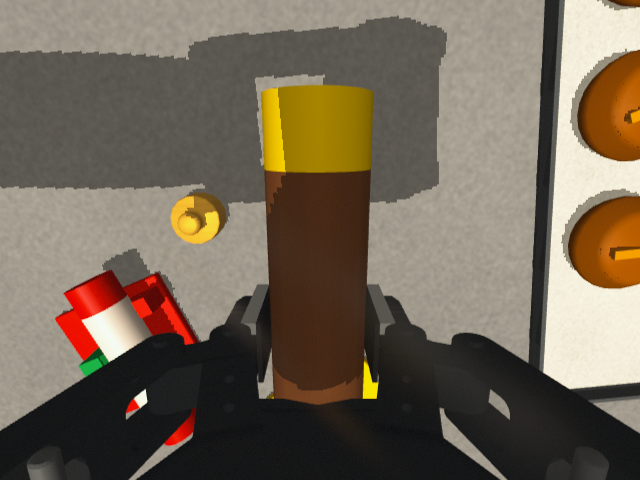

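```bash
python3 - <<'E'
from h import *
plan([.585,-.335,.2],126.3)
E
```

```text
at [ 0.6399 -0.0111  0.1911] [-179.84    0.     83.52] t 31.425
travel [-0.3281, -0.018, -0.0088] rot [-0.003, -0.001, -0.747]
```

Call:
send_rows(
  motion=[
    {"travel": [-0.04,-0.002,-0.009],"delta_rot": [0,0,-0.1],"gripper": -1},
    {"travel": [-0.085,-0.005,-0.009],"delta_rot": [0,0,-0.2],"gripper": -1},
    {"travel": [-0.13,-0.007,-0.009],"delta_rot": [0,0,-0.3],"gripper": -1},
    {"travel": [-0.175,-0.01,-0.009],"delta_rot": [0,0,-0.4],"gripper": -1},
    {"travel": [-0.22,-0.012,-0.009],"delta_rot": [0,0,-0.5],"gripper": -1},
    {"travel": [-0.265,-0.014,-0.009],"delta_rot": [0,0,-0.6],"gripper": -1},
    {"travel": [-0.305,-0.017,-0.009],"delta_rot": [0,0,-0.7],"gripper": -1},
    {"travel": [-0.328,-0.018,-0.009],"delta_rot": [0,0,-0.747],"gripper": -1},
    {"travel": [-0.328,-0.018,-0.009],"delta_rot": [0,0,-0.747],"gripper": -1},
    {"travel": [-0.328,-0.018,-0.009],"delta_rot": [0,0,-0.747],"gripper": -1},
  ],
)

```text
t: 32.67
eef_pos: [0.5857, -0.334, 0.2003]
ee_rot: [-180.0, -0.1, 126.3]
wrist_force: [-0.1, 0.5, -1.6]
opening: 0.432
```

```bash
python3 - <<'E'
from h import *
f=grab('wrist','w21.png'); 
for a,ce,m in blobs(f['img'],'yellow',3000):
    k,_=cv2.findContours(m,cv2.RETR_EXTERNAL,cv2.CHAIN_APPROX_NONE); k=max(k,key=len)
    ap=cv2.approxPolyDP(k,5,True)[:,0]; print(a,ap.tolist()); print((cast(f,ap,.01)*1000).round(1).tolist())
E
```

```text
19553 [[399, 69], [389, 210], [528, 208], [531, 189], [516, 186], [527, 104], [546, 97], [549, 76], [531, 69]]
[[564.3, -192.9], [630.9, -287.2], [729.5, -212.4], [719.6, -198.8], [707.1, -204.7], [666.7, -150.6], [675.5, -137.5], [665.9, -124.7], [650.4, -129.7]]
9160 [[262, 92], [266, 169], [370, 167], [371, 91], [301, 85]]
[[484.6, -272.9], [522.2, -322.4], [593.8, -267.7], [556.3, -219.3], [507.3, -249.6]]
```

View pics/w21.png

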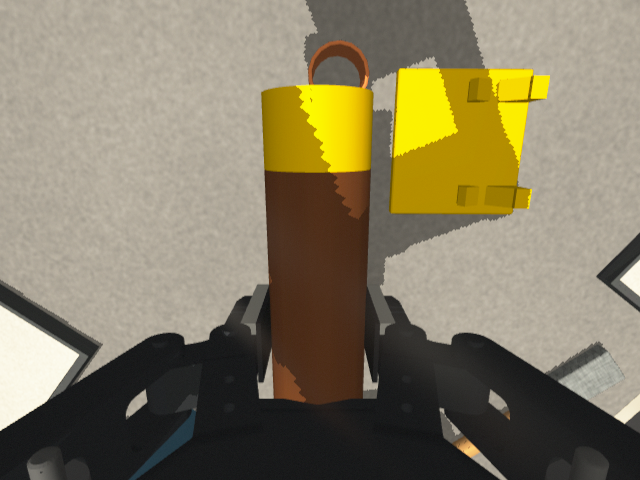

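```bash
python3 - <<'E'
from h import *
f=grab('wrist'); print(pose()[:3,3],monitor.state()['ee_rot'])
hs=cv2.cvtColor(f['img'],cv2.COLOR_BGR2HSV)
m=cv2.inRange(hs,np.array((22,130,60)),np.array((36,255,255)))
L=[];B=[];T=[]
for r in range(85,205,4):
    c=np.where(m[r,380:560])[0]+380; L.append((c.min()-.5,r))
for c in range(405,450,3):
    r=np.where(m[40:240,c])[0]+40; T.append((c,r.min()-.5)); B.append((c,r.max()+.5))
def line(p,z):
    w=cast(f,p,z); vx,vy,x,y=cv2.fitLine((w*1000).astype(np.float32),cv2.DIST_HUBER,0,.01,.01).ravel(); return np.array([vx,vy]),np.array([x,y])
ls=[line(p,.01) for p in (L,T,B)]
for n,(d,p) in zip('LTB',ls): print(n,np.degrees(np.arctan2(d[1],d[0])).round(2),p.round(1))
def inter(a,b):
    t=np.linalg.solve(np.stack([a[0],-b[0]],1),b[1]-a[1]); return a[1]+t[0]*a[0]
c1=inter(ls[0],ls[1]);c2=inter(ls[0],ls[2]);print(c1,c2,np.linalg.norm(c1-c2),(c1+c2)/2)
E
```

```text
[ 0.58601347 -0.33371194  0.20113066] [-1.79996467e+02 -6.21140706e-02  1.26375223e+02]
L -54.11 [ 593.2 -236.3]
T 36.34 [ 579.7 -180.1]
B 36.35 [ 662.4 -268. ]
[ 562.0105 -193.1524] [ 632.2541 -290.2093] 119.80902 [ 597.1323  -241.68085]
```

```bash
python3 - <<'E'
from h import *
plan([.6583,-.1978,.052],126.2)
E
```

```text
at [ 0.586  -0.3337  0.2011] [-1.8000e+02 -6.0000e-02  1.2638e+02] t 32.775
travel [0.0664, 0.1388, 0.1492] rot [-0.0, -0.001, 0.003]
```

Call:
send_rows(
  motion=[
    {"travel": [0.02,0.042,0.02],"delta_rot": [0,0,0.003],"gripper": -1},
    {"travel": [0.045,0.094,0.05],"delta_rot": [0,0,0.003],"gripper": -1},
    {"travel": [0.06,0.125,0.08],"delta_rot": [0,0,0.003],"gripper": -1},
    {"travel": [0.0664,0.1388,0.1],"delta_rot": [0,0,0.003],"gripper": -1},
    {"travel": [0.0664,0.1388,0.12],"delta_rot": [0,0,0.003],"gripper": -1},
    {"travel": [0.0664,0.1388,0.135],"delta_rot": [0,0,0.003],"gripper": -1},
    {"travel": [0.0664,0.1388,0.144],"delta_rot": [0,0,0.003],"gripper": -1},
    {"travel": [0.0664,0.1388,0.147],"delta_rot": [0,0,0.003],"gripper": -1},
    {"travel": [0.0664,0.1388,0.147],"delta_rot": [0,0,0.003],"gripper": -1},
    {"travel": [0.0664,0.1388,0.147],"delta_rot": [0,0,0.003],"gripper": -1},
  ],
)

```text
t: 34.02
eef_pos: [0.6586, -0.1995, 0.0556]
ee_rot: [179.9, 0.1, 126.1]
wrist_force: [0.2, -0.6, -0.8]
opening: 0.428
```

```bash
python3 - <<'E'
from h import *
plan([.6583,-.1978,.046],126.2);print(monitor.state()['wrist_force'])
f=grab('wrist','w22.png')
E
```

```text
at [ 0.6586 -0.1995  0.0556] [1.7995e+02 7.0000e-02 1.2615e+02] t 34.025
travel [0.0016, 0.0007, 0.0096] rot [0.001, 0.001, -0.001]
[ 0.2280434  -0.58909484 -0.77779354]
```

View pics/w22.png

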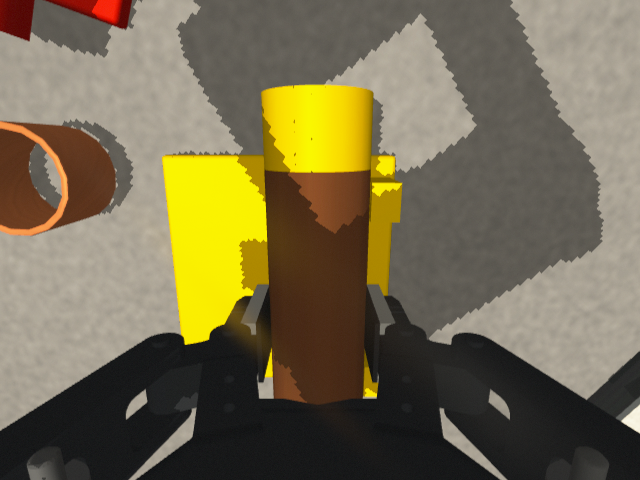

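Call:
send_rows(
  motion=[
    {"travel": [0.001,0.0016,0.002],"delta_rot": [0,0,0],"gripper": -1},
    {"travel": [0.001,0.0016,0.004],"delta_rot": [0,0,0],"gripper": -1},
    {"travel": [0.001,0.0016,0.006],"delta_rot": [0,0,0],"gripper": -1},
    {"travel": [0.001,0.0016,0.0075],"delta_rot": [0,0,0],"gripper": -1},
    {"travel": [0.001,0.0016,0.0085],"delta_rot": [0,0,0],"gripper": -1},
    {"travel": [0.001,0.0016,0.0085],"delta_rot": [0,0,0],"gripper": -1},
  ],
)

```text
t: 34.83
eef_pos: [0.6589, -0.1975, 0.0461]
ee_rot: [180.0, -0.0, 126.2]
wrist_force: [0.9, -0.0, -1.7]
opening: 0.433
```

Call:
send_rows(
  motion=[
    {"travel": [0,0,0.001],"delta_rot": [0,0,0],"gripper": -1},
    {"travel": [0,0,0.001],"delta_rot": [0,0,0],"gripper": -1},
  ],
)

```text
t: 35.08
eef_pos: [0.6591, -0.1975, 0.0458]
ee_rot: [180.0, 0.0, 126.2]
wrist_force: [-1.5, 0.3, 3.0]
opening: 0.426
```

Call:
send_rows(
  motion=[
    {"travel": [0,-0.0003,0.0004],"delta_rot": [0,0,0],"gripper": -1},
    {"travel": [0,-0.0003,0.0004],"delta_rot": [0,0,0],"gripper": -0.14},
    {"travel": [0,-0.0003,0.0004],"delta_rot": [0,0,0],"gripper": -0.08},
    {"travel": [0,-0.0003,0.0004],"delta_rot": [0,0,0],"gripper": 0.05},
    {"travel": [0,-0.0003,0.0004],"delta_rot": [0,0,0],"gripper": 0.4},
    {"travel": [0,-0.0003,0.0004],"delta_rot": [0,0,0],"gripper": 1},
    {"travel": [0,0,0],"delta_rot": [0,0,0],"gripper": 1},
    {"travel": [0,0,-0.03],"delta_rot": [0,0,0],"gripper": 1},
    {"travel": [0,0,-0.09],"delta_rot": [0,0,0],"gripper": 1},
    {"travel": [0,0,-0.155],"delta_rot": [0,0,0],"gripper": 1},
  ],
)

```text
t: 36.33
eef_pos: [0.6585, -0.1973, 0.1988]
ee_rot: [-180.0, -0.1, 126.2]
wrist_force: [1.2, -0.5, 0.7]
opening: 0.998
```

```bash
python3 - <<'E'
from h import *
plan([.40,.15,.25],126)
E
```

```text
at [ 0.6585 -0.1973  0.1988] [-1.7997e+02 -6.0000e-02  1.2616e+02] t 36.325
travel [0.433, -0.0039, -0.0507] rot [-0.001, -0.001, 0.003]
```

Call:
send_rows(
  motion=[
    {"travel": [0,0,0],"delta_rot": [0,0,0],"gripper": 1},
    {"travel": [0,0,0],"delta_rot": [0,0,0],"gripper": 1},
  ],
)

```text
t: 36.58
eef_pos: [0.6588, -0.1974, 0.1972]
ee_rot: [-180.0, -0.0, 126.2]
wrist_force: [0.3, -0.2, -0.9]
opening: 1.001
```

```bash
python3 - <<'E'
from h import *
f=grab('wrist','w23.png'); plan([.42,.1,.26],140); plan([.27,.43,.26],155)
E
```

```text
at [ 0.6584 -0.1973  0.1958] [-1.7991e+02 -1.4000e-01  1.2615e+02] t 36.625
travel [0.3809, -0.0172, -0.0633] rot [-0.001, -0.003, -0.242]
at [ 0.6584 -0.1973  0.1958] [-1.7991e+02 -1.4000e-01  1.2615e+02] t 36.625
travel [0.7358, 0.0564, -0.0626] rot [-0.001, -0.003, -0.503]
```

View pics/w23.png

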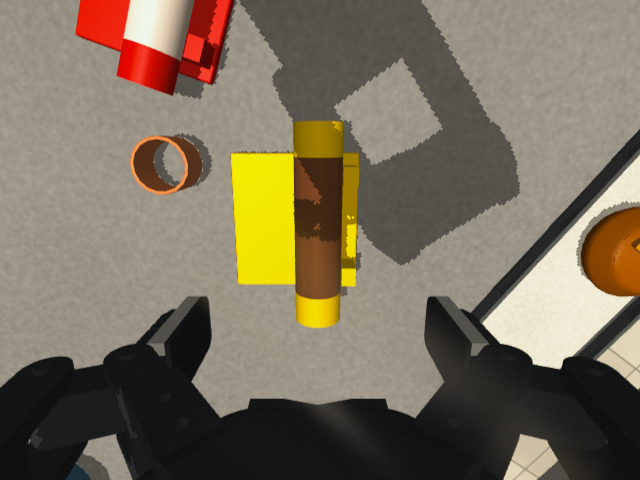

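The yellow pin is down in its cradle, mid-axis at (318,222) and parallel to it. I'll retreat via a middle waypoint so the fixed cameras get a clear view.

Call:
send_rows(
  motion=[
    {"travel": [0.05,-0.002,-0.03],"delta_rot": [0,0,-0.03],"gripper": 1},
    {"travel": [0.1,-0.004,-0.06],"delta_rot": [0,0,-0.06],"gripper": 1},
    {"travel": [0.16,-0.007,-0.063],"delta_rot": [0,0,-0.1],"gripper": 1},
    {"travel": [0.22,-0.01,-0.063],"delta_rot": [0,0,-0.14],"gripper": 1},
    {"travel": [0.28,-0.013,-0.063],"delta_rot": [0,0,-0.18],"gripper": 1},
    {"travel": [0.34,-0.015,-0.063],"delta_rot": [0,0,-0.22],"gripper": 1},
    {"travel": [0.38,-0.017,-0.063],"delta_rot": [0,0,-0.24],"gripper": 1},
    {"travel": [0.44,0.0,-0.063],"delta_rot": [0,0,-0.28],"gripper": 1},
    {"travel": [0.5,0.01,-0.063],"delta_rot": [0,0,-0.32],"gripper": 1},
    {"travel": [0.56,0.02,-0.063],"delta_rot": [0,0,-0.36],"gripper": 1},
  ],
)

```text
t: 37.88
eef_pos: [0.3431, 0.2677, 0.2588]
ee_rot: [-179.8, -0.1, 146.8]
wrist_force: [0.6, 1.3, 0.2]
opening: 0.999
```

Call:
send_rows(
  motion=[
    {"travel": [0.05,0.01,0],"delta_rot": [0,0,-0.05],"gripper": 1},
    {"travel": [0.1,0.015,0],"delta_rot": [0,0,-0.1],"gripper": 1},
    {"travel": [0.13,0.02,0],"delta_rot": [0,0,-0.14],"gripper": 1},
    {"travel": [0.13,0.02,0],"delta_rot": [0,0,-0.14],"gripper": 1},
    {"travel": [0.13,0.02,0],"delta_rot": [0,0,-0.14],"gripper": 1},
  ],
)

```text
t: 38.5
eef_pos: [0.2471, 0.3539, 0.2595]
ee_rot: [-179.9, -0.0, 154.8]
wrist_force: [0.6, -0.3, -0.2]
opening: 0.998
```

```bash
python3 - <<'E'
from h import *
s=monitor.state(); print(s['t'],s['eef_pos'],s['wrist_force'])
f=grab('top','t24.png'); g=grab('side','s24.png')
C={'red':((.452,-.115),17.1),'blue':((.4617,.371),-6.0),'yellow':((.6415,-.2092),36.2)}
for c,(o,y) in C.items():
    a=np.radians(y); ex=np.array([np.cos(a),np.sin(a)]); ey=np.array([-ex[1],ex[0]])
    e=[[*(np.array(o)+.02*ex+s*.08*ey),.04] for s in (-1,1)]
    print(c,'expected pin end axis px top',proj(f,e).round(1).tolist(),'side',proj(g,e).round(1).tolist())
for n,p,z in [('ramekin',(220,222),.035),('cutter',(444,218),.036),('weight',(329.5,216),.02)]: print(n)
E
```

```text
38.5 [0.24710764 0.3539206  0.25954543] [ 0.58306728 -0.28205698 -0.1534331 ]
red expected pin end axis px top [[423.6, 234.3], [348.2, 258.2]] side [[334.3, 288.1], [301.9, 244.5]]
blue expected pin end axis px top [[188.1, 247.3], [109.7, 239.9]] side [[302.7, 180.3], [304.4, 157.9]]
yellow expected pin end axis px top [[456.6, 134.6], [395.8, 179.2]] side [[462.6, 309.4], [390.7, 268.8]]
ramekin
cutter
weight
```

View pics/t24.png

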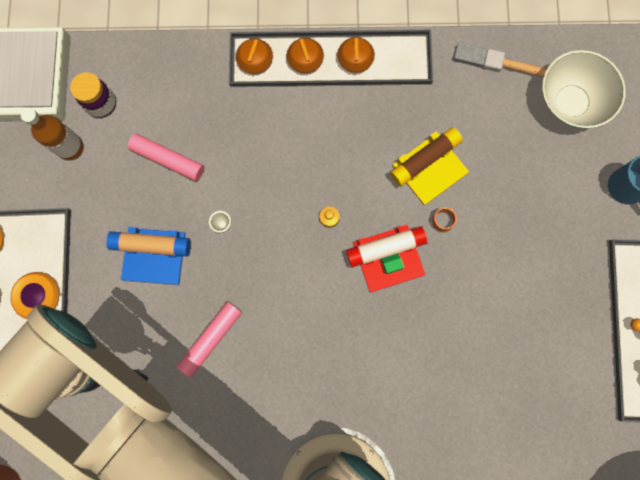

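View pics/s24.png

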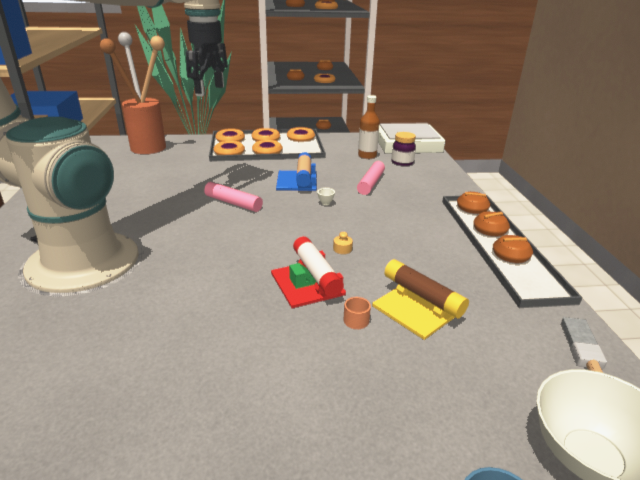

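```bash
python3 - <<'E'
from h import *
f=grab('top'); h=cv2.cvtColor(f['img'],cv2.COLOR_BGR2HSV)
C={'red':((.452,-.115),17.1,(386,246),((0,0,150),(40,70,255))),'blue':((.4617,.371),-6.0,(149,243),((8,60,90),(22,200,255))),'yellow':((.6415,-.2092),36.2,(426,157),((2,80,20),(16,255,140)))}
for c,(o,y,p,(lo,hi)) in C.items():
    m=cv2.inRange(h,np.array(lo),np.array(hi)); w=np.zeros_like(m); cv2.circle(w,p,36,255,-1); m&=w
    n,l,st,ce=cv2.connectedComponentsWithStats(m); i=1+np.argmax(st[1:,4])
    pts=np.argwhere(l==i)[:,::-1]; W=cast(f,pts,.04); q=W.mean(0); a=np.radians(y)
    ex=np.array([np.cos(a),np.sin(a)]); ey=np.array([-ex[1],ex[0]])
    v=np.linalg.svd(W-q,full_matrices=False)[2][0]
    print(c,st[i,4],'x,y mm',((q-o)@ex*1000).round(1),((q-o)@ey*1000).round(1),'angle err',np.degrees(np.arcsin(v@ex)).round(1))
a0=cv2.imread('pics/top0.png')
for n,(x,y) in {'ram':(220,222),'cut':(444,218),'wt':(329,216)}.items():
    s=np.s_[y-18:y+18,x-18:x+18]; t=cv2.matchTemplate(f['img'][y-24:y+24,x-24:x+24],a0[s],cv2.TM_CCOEFF_NORMED); print(n,cv2.minMaxLoc(t)[3],'(6,6)=unmoved')
print(monitor.state()['t'])
E
```

```text
red 999 x,y mm 68.2 -2.0 angle err -0.9
blue 968 x,y mm 20.2 5.9 angle err -0.1
yellow 833 x,y mm 21.6 -4.7 angle err -0.2
ram (6, 6) (6,6)=unmoved
cut (6, 6) (6,6)=unmoved
wt (6, 6) (6,6)=unmoved
38.65
```

The red figure (x = 68 mm) can't be right: that mask caught bench grey. I'll redo it from the red bands.

```bash
python3 - <<'E'
from h import *
f=grab('top'); h=cv2.cvtColor(f['img'],cv2.COLOR_BGR2HSV)
m=cv2.inRange(h,np.array((0,0,185)),np.array((40,60,255))); w=np.zeros_like(m); cv2.circle(w,(387,246),34,255,-1); m&=w
n,l,st,ce=cv2.connectedComponentsWithStats(m); i=1+np.argmax(st[1:,4]); W=cast(f,np.argwhere(l==i)[:,::-1],.04); q=W.mean(0)
a=np.radians(17.1);ex=np.array([np.cos(a),np.sin(a)]);ey=np.array([-ex[1],ex[0]]);o=np.array([.452,-.115]);v=np.linalg.svd(W-q,full_matrices=False)[2][0]
print(st[i,4],ce[i],(q-o)@ex,(q-o)@ey,np.degrees(np.arcsin(v@ex)))
b=max(blobs(f['img'],'green'),key=lambda b:b[0]); print('green',b[0],b[1],[(cast(f,b[1],.035)[0]-o)@ex,(cast(f,b[1],.035)[0]-o)@ey])
cv2.imwrite('pics/t25.png',cv2.resize(f['img'][215:300,335:440],None,fx=6,fy=6,interpolation=cv2.INTER_CUBIC))
E
```

```text
738 [387.14769648 246.29403794] 0.019196203396104092 -0.0021625495795143516 -0.14512157179903692
green 275 [391.98181818 263.14545455] [np.float64(-0.015641929725813193), np.float64(-0.0010798248899933501)]
```

View pics/t25.png

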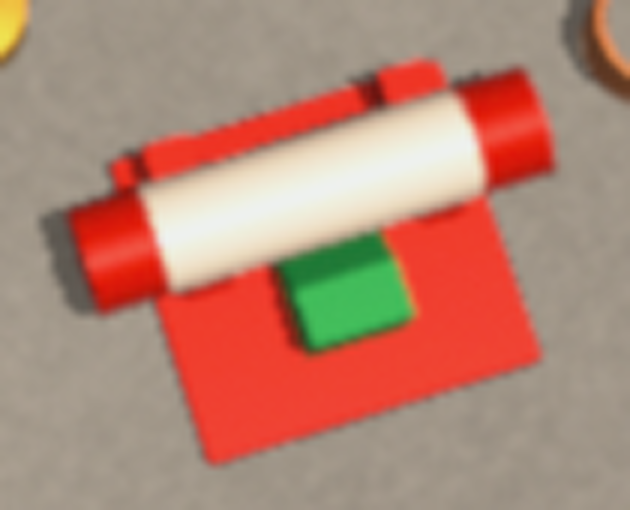

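The red pin is at x 19.2, y −2 mm, 0.1° off square. The wedge is centred and square with its toe under the pin. Everything checks out, so I'm handing in.

```bash
python3 - <<'E'
from cell import finish_job
print(finish_job())
E
```

```text
the job is handed in; nothing more can be done
None
```

The job is handed in at about 39 s of the 102 s allowed. All three pins are in the cradles of their colours, each set down gently until it touched the Vs. The marble pin is chocked: the green wedge was slid in from the front until it touched, then eased back about 0.7 mm and released. `finish_job()` gave no verdict.

Last camera checks, in each cradle's own frame (a seated pin has x = +20 mm, y = 0):

| Thing | x (mm) | y (mm) | Angle error |
|---|---|---|---|
| Red pin | about 19 | −2 | 0.1° |
| Blue pin | 20 | +6 | 0.1° |
| Yellow pin | 22 | −5 | 0.2° |
| Wedge | about −6 | about −1 | not measured, square by eye |

All of these are within limits. The ramekin, cutter and weight show no shift in the top view against the first picture, and the arm was clear of everything when I handed in.

Checks that failed or disagreed:
- **Red pin mask:** my first top-view check gave x = 68 mm because its mask caught bench grey. A tighter mask on the marble gave 19.2 mm (I had said I would use the bands), and the wrist view gave 19.7 mm.
- **Red pin lengthwise:** the wrist and top views differ, +2 mm against −2 mm.
- **Camera offsets:** the top and wrist cameras disagreed by 2–3 mm on the cradle positions, so I used the wrist values.
- **Pin height:** the cameras did not measure it. I judged it from the arm's height at contact, which put the pin axes at about 40 mm, and from the side view.

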